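# Fit the rose and knob to the meter-cupboard door

## Robot

A 6-joint arm with a two-finger parallel gripper is mounted at the origin on the work surface. World frame = base frame: x ahead of the robot, y to its left, z up, the work surface at z = 0. Lengths are in m, angles in rad, forces in N, time in s.
With the tool pointing down it reaches from about 0.275 to 0.825 m from the base axis. Payload 4.9 kg.
Tool frame: the origin (TCP) lies at the very end of the fingers, on their centre line; the grasp point (between the pads) lies 19 mm behind it (r.pinch_z is the z of the grasp point in the tool frame, in m); z points along the fingers, x is the direction in which the jaws open and shut, and the axes are right-handed (so a half turn about z gives the same grasp; the last joint's range is limited). The gripper opens to 85 mm and grips with 20 to 120 N. Pads are 22 mm wide; open, the fingers measure 114 mm over their backs; the gripper's body (76 mm by 85 mm) begins 54 mm behind the grasp point. The pads swing forward as they close: fully open they stand 13 mm farther back than shut.
Start: joints at [-1.252, 0.326, -0.193, 1.052, 0, 1.437], TCP at [0.241, -0.495, 0.231] pointing down, gripper open.
Joint ranges: [-2.65, 2.65], [-0.97, 1.79], [-1.3, 1.35], [-1.93, 2.1], [-1.47, 1.37], [-3.14, 3.14]. Speed limits (rad/s): [2.57, 2.57, 3.14, 3.14, 3.14, 3.14].

## Interface

Orientations are given as [roll, pitch, yaw] about the fixed x, y, z axes, in that order (R = Rz(yaw) Ry(pitch) Rx(roll)).
In Python, from workcell import r, imaging gives the robot as it stands.
- The arm moves only by the tool jog_arm, never from a script. Its argument "commands" is a list of rows, each an object with "translation": the shift along the tool's x, y, z in units of 250 mm (1.0 is 250 mm), a list of three; "delta_rot": the turn, a rotation vector about the tool's x, y, z in units of pi rad (1.0 is pi rad), a list of three; "fingers": the opening, from 0 (shut) to 1 (fully open). In form: [{"translation": [tx, ty, tz], "delta_rot": [rx, ry, rz], "fingers": fingers}, ...]. A call has exactly 8 rows; each row is the pose to reach, as a shift and turn from the pose commanded when the call began, along the tool's axes at that moment, turning the shorter way round; what a row does not reach only later rows make up. A row lasts 1/10 s, in which the tool goes at most 50 mm and 8.59 degrees, less where a joint would pass 70% of its speed; a pose out of reach is approached as far as the arm can. A call with a number of a shift or a turn outside -1 to 1 is refused whole. A call with a gripper value outside its range is refused whole. The fingers move at their own pace and stop on an object; "newtons" is the grip in N (left out, the last holds). Time passes only in rows, so rows that repeat a pose let the fingers close, or fill a call up. It gives the time, the measured TCP pose, the force and the opening at its end, in the units of the state.
- r.observe(): the state, without advancing time (a new reading comes with each control period).
- imaging.grab_frame(name): name is "side" or "top" or "wrist"; returns the picture (400x640x3 uint8, red, green, blue); there is no depth.
- imaging.calibration(name): a dict with "vfov" (degrees; the focal length in pixels is half the picture's height over the tangent of half this angle, whatever the lens; pixels are square), "cx", "cy" (the principal point, pixels), "origin" and "attitude" of the camera in the world; the wrist camera has in their place "T_tool_cam" (4x4, takes a point from camera to tool coordinates, whose origin is the TCP and whose axes are the tool frame's). Camera axes: x right, y down, z forward; pixel columns grow to the right and rows downward; lengths in m; the calibration is good to about 2 mm. The wrist camera is an equidistant fisheye: a pixel r from the principal point sees the ray r / f radians off the axis. A picture is of the moment at which its call begins: read the wrist's pose just before it. calibration takes no time and is no camera call.
- r.hand_in(): hands the job in, once; it reports no verdict.
The state is a dict: "clock": time; "qpos": joint angles; "joint_vel": joint speeds; "joint_torque": joint torques, N m; "position": TCP position; "eef_rot": TCP orientation; "force": force on the tool from outside, world axes, zero at the start; "torque": the same for the moment, N m; "width": opening from 0.0 (shut) to 1.0 (fully open).
Only numpy, scipy, OpenCV 4.12 (cv2) and the standard library are available. Lean on these libraries where they do the work, as an engineer would, in place of code of your own. Each camera call takes 0.05 s, during which the arm holds its last target.

## Task

The little meter-cupboard door is lying face up on the hall cabinet for its new knob. Take the round cover rose out of the key tray and set it flat over the black base plate round the spindle, then fit the oblong chrome knob on the square spindle, its long side running along the door's long edge, and press it fully home against the rose. Leave the vase, the steel tube, the clip-on hook and the keys where they are.

Things in the scene. Friction and masses are not known exactly. Their poses are not given: they have to be found in the camera images.
- door_leaf: White painted cupboard door leaf lying flat, face up, fixed: 400 mm along its x (its long edge), 300 mm along its y, 30 mm thick; face: a flat frame 80 mm wide round a panel sunk 6 mm. Origin: centre of its underside, on the cabinet top; z up. Turned by up to 0.25 rad from the world axes. The spindle stands on the frame's -y side, half-way along, 44 mm from that edge.
- spindle_tip (a point): Centre of the top end of the upright square steel spindle, 9 x 9 mm, sides parallel to the door's x and y (the point has the door's axes). It stands 43 to 46 mm above the door's face, its last 1.5 mm tapered to 7 mm square. It does not turn. Tight in the latch, it slides down when pushed with 10 N and stays there: at first it holds the knob 5 to 8 mm off the rose, until the knob is pressed down.
- spindle_foot (a point): Point on the spindle's axis level with the door's face (30 mm above the cabinet top); the door's axes. Round it lies the black round base plate, fixed to the door: 45 mm across at the foot, 4.5 mm high, its rim sloping in to 38 mm across at the top.
- rose_center (a point): Cover rose: a loose round chrome cap, 50 mm across, 10 mm high, wall 2 mm, open below (46 mm inside, 7 mm deep), with a 20 mm hole in its flat top; 50 g. Site: its centre, half-way up (5 mm above its lower rim); z up. It lies right way up in the key tray. Seated, it covers the base plate with its rim on the door's face. The knob does not pass through it, so it goes on first.
- knob_center (a point): Chrome door knob, loose, 0.24 kg, 60 mm high, standing on the foot of its shank. Site: on its axis half-way up, 30 mm above the foot; z up, x along its long side. Head 62 mm (x) by 40 mm (y), round ends, flat parallel sides 22 mm long and upright from 34 to 52 mm above the foot; flat top at 60 mm. Shank 23 mm across. Home, its foot rests on the rose's top, 10 mm above the door's face.
- knob_foot (a point): Centre of the knob's flat foot (27 mm across), where the bore opens downwards; the knob's axes. The square bore, 10 x 10 mm and 28 mm deep with a closed end, has its sides parallel to the knob's x and y; its mouth is flared to 12.4 mm square over the lowest 1.2 mm.
- tray: Coral silicone key tray, fixed, 210 mm (x) by 150 mm (y), 18 mm high, walls 5 mm, floor 5 mm thick. Origin: centre of its underside; z up. The rose lies in its -x half, nearly midway across, the keys in its +x half.
- keys: Two keys on a split ring, flat in the tray's +x half, about 70 mm long overall and 6 mm high. Origin near their middle, on the tray floor. Leave alone.
- vase: White ceramic bud vase, 82 mm across, 152 mm high, standing beyond the tray. Origin: centre of its foot. Leave alone.
- tube: Stainless steel twist-cap tube, 37 mm across, 112 mm high, standing upright beyond the knob. Origin: centre of its foot. Leave alone.
- hook: Small grey plastic clip-on hook, about 45 x 40 mm and 18 mm high, lying on its side nearer the robot than the knob. Origin: about the centre of its underside. Leave alone.
Mind the look-alikes: they are no part of the job. What is shaped like the part that bears knob_center but green is not meant. What is shaped like the part that bears rose_center but purple is not meant.

How it is judged:
On the way, in this order (a step that is already met when the one before it is completed fails the run):
1. the rose lies flat on the door over the base plate, round the spindle (horizontal distance between rose_center and spindle_tip below 0.005 m and height (world z) of rose_center below 0.037 m and angle between rose_center's own z axis and vertical below 0.08 rad), for 0.2 s.
2. the knob is on the square of the spindle (horizontal distance between knob_center and spindle_tip below 0.005 m and height (world z) of knob_center below 0.085 m and angle between the x axis of knob_center and the x axis of door_leaf, either way round below 0.25 rad), for 0.2 s.
At the end, for the whole second after the job is handed in: The rose lies flat on the door within 2 mm of its seat, centred on the spindle within 5 mm; the knob is on the spindle within 4 mm of its axis, home to within 2.5 mm of the rose, tilted under 0.1 rad, its long side within 0.25 rad of the door's long edge, released and at rest (all of step 1 and horizontal distance between knob_center and spindle_tip below 0.004 m and height (world z) of knob_center below 0.0725 m and angle between knob_center's own z axis and vertical below 0.1 rad and angle between the x axis of knob_center and the x axis of door_leaf, either way round below 0.25 rad and linear speed of knob below 0.02 m/s); the robot touches nothing.
It fails at once if the vase is shifted by more than 30 mm or tipped (distance of vase from where it was at the start of the episode above 0.03 m or angle between vase's own z axis and vertical above 0.4 rad).
It fails at once if the steel tube is shifted by more than 30 mm or tipped (distance of tube from where it was at the start of the episode above 0.03 m or angle between tube's own z axis and vertical above 0.4 rad).
It fails at once if the clip-on hook is shifted by more than 30 mm (distance of hook from where it was at the start of the episode above 0.03 m).
It fails at once if the keys are shifted by more than 30 mm (distance of keys from where it was at the start of the episode above 0.03 m).
It also fails if it takes over 58 s, if anything falls off the work surface, if the arm or the gripper's body presses on something with over 40 N, if the wrist force passes 120 N, or if a joint passes its speed limit or range.

## Working session

There is one attempt and no reset: what is moved stays moved. The work goes in short steps, Python scripts to look and compute and a tool call to move; the robot and the scene stay as the last step left them, time stands still between calls to the robot, and variables do not carry over. Pictures are saved under pics/ and viewed, and the job is handed in when it is done.

Besides the shell and the picture viewer there is one more tool, called by a JSON object that holds its "api" and its "payload". jog_arm: Moves the arm, as the interface text tells. Its arguments: {"type":"object","properties":{"commands":{"type":"array"},"newtons":{"type":"number"}},"required":["commands"]}

```bash
ls; mkdir -p pics
python3 - <<'E'
from workcell import r, imaging
import cv2
print(r.observe(), r.pinch_z)
for n in ["side","top","wrist"]:
    print(n, imaging.calibration(n))
    cv2.imwrite(f"pics/{n}0.png", imaging.grab_frame(n)[:,:,::-1])
E
```

```text
pics
{'clock': 0.0, 'qpos': array([-1.25221326e+00,  3.26928591e-01, -1.93559743e-01,  1.05200520e+00,
        9.75479169e-06,  1.43661700e+00]), 'joint_vel': array([ 5.34952922e-05, -9.12422622e-04,  9.34486402e-04, -2.29034614e-04,
       -7.05711553e-04, -2.03919316e-03]), 'joint_torque': array([-6.62270145e-05, -4.43394184e+01,  2.62441224e+01,  1.55071338e-02,
       -2.45884276e-04, -2.16144862e-06]), 'position': array([ 0.24044159, -0.49402669,  0.23051932]), 'eef_rot': array([-3.14135594e+00,  1.68064813e-03, -1.11803374e+00]), 'force': array([ 0.48629943, -0.36071069, -0.45357251]), 'torque': array([-0.06121567,  0.01282462,  0.02019094]), 'width': 0.99990924008542} -0.0187
side {'vfov': 42.853638072544626, 'cx': 316.7347503396193, 'cy': 203.17625720737706, 'origin': array([0.18772925, 0.89675666, 0.80265516]), 'attitude': array([-2.20923914,  0.02176228, -2.80134983])}
top {'vfov': 52.27049351437367, 'cx': 320.2263828845653, 'cy': 198.6270177970303, 'origin': array([ 0.43914995, -0.02138665,  1.0302173 ]), 'attitude': array([-3.01222061,  0.01017438, -1.57114126])}
wrist {'vfov': 65.70646984690485, 'cx': 314.6156333736189, 'cy': 197.04872677409983, 'T_tool_cam': array([[ 9.99998849e-01, -7.52605432e-04,  1.31712835e-03,
        -7.26778139e-04],
       [ 3.67916753e-04,  9.62655787e-01,  2.70728092e-01,
        -6.95831717e-02],
       [-1.47169266e-03, -2.70727296e-01,  9.62654957e-01,
        -1.41643818e-01],
       [ 0.00000000e+00,  0.00000000e+00,  0.00000000e+00,
         1.00000000e+00]])}
```

View pics/top0.png

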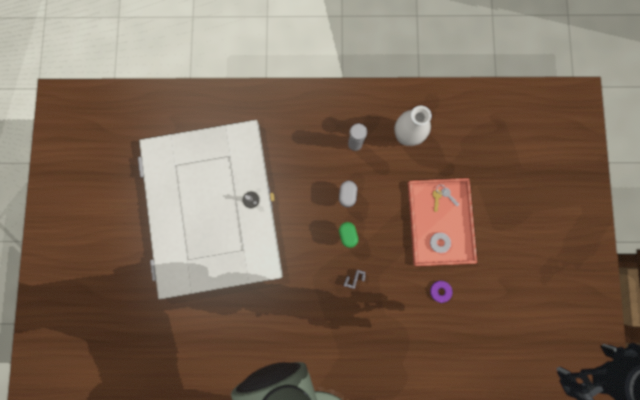

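View pics/side0.png

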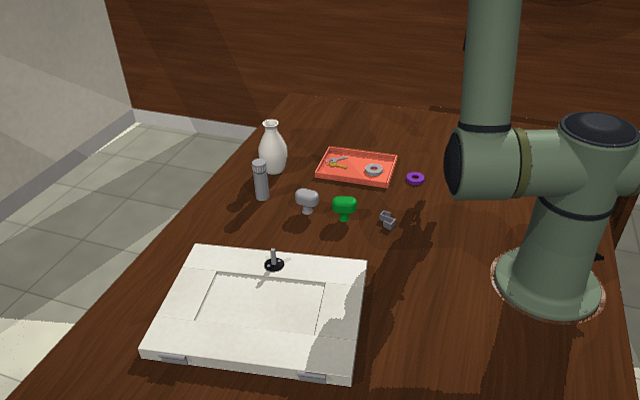

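View pics/wrist0.png

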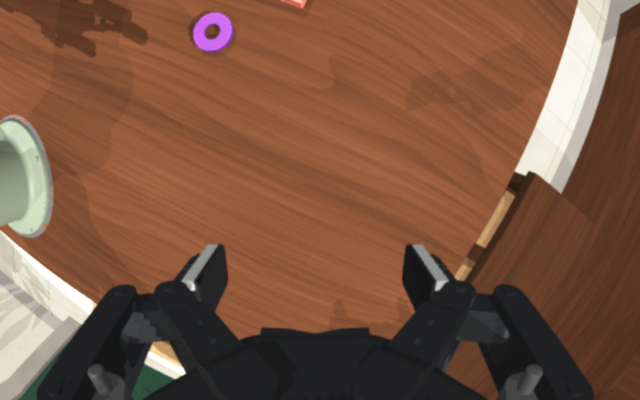

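The top view shows these candidates:
- **Rose:** the grey ring in the tray at (441,243), or the purple ring at (441,292). The grey one is meant.
- **Knob:** the chrome knob at (348,194), the green knob at (349,235), or the steel tube at (357,136). The chrome knob is meant.
- **Spindle:** on the black plate at (251,199).

Next I'll make the close crop and the measurements.

```bash
cat > h.py <<'E'
import numpy as np, cv2
from scipy.spatial.transform import Rotation as R
from workcell import r, imaging
def rpy(a): return R.from_euler('xyz',a).as_matrix()
def campose(name,st=None):
    c=imaging.calibration(name)
    if name!='wrist': return c,rpy(c['attitude']),np.array(c['origin'])
    st=st or r.observe(); Rt=rpy(st['eef_rot']); T=c['T_tool_cam']
    return c,Rt@T[:3,:3],Rt@T[:3,3]+st['position']
def ray(cp,name,u,v):
    c,Rc,o=cp; f=200/np.tan(np.radians(c['vfov']/2)); x=(u-c['cx']);y=(v-c['cy'])
    if name=='wrist':
        rr=np.hypot(x,y); th=rr/f; s=np.sin(th)/max(rr,1e-9); d=np.array([x*s,y*s,np.cos(th)])
    else:
        d=np.array([x/f,y/f,1.]); 
    return o,Rc@(d/np.linalg.norm(d))
def plane(cp,name,u,v,z):
    o,d=ray(cp,name,u,v); return o+d*(z-o[2])/d[2]
def proj(cp,name,p):
    c,Rc,o=cp; f=200/np.tan(np.radians(c['vfov']/2)); q=Rc.T@(np.array(p)-o)
    if name=='wrist':
        th=np.arctan2(np.hypot(q[0],q[1]),q[2]); h=max(np.hypot(q[0],q[1]),1e-9); return np.array([c['cx']+f*th*q[0]/h,c['cy']+f*th*q[1]/h])
    return np.array([c['cx']+f*q[0]/q[2],c['cy']+f*q[1]/q[2]])
E
python3 - <<'E'
from h import *
t=campose('top')
P=lambda u,v,z:np.round(plane(t,'top',u,v,z),4)
print('rose',P(441,243,.015),'purple',P(441,292,.01))
print('knob top',P(348,190,.06),'green',P(349,235,.06),'hook',P(355,279,.01),'tube',P(358,130,.112))
print('plate',P(251,199.5,.034),'vase',P(421,115,.15))
print('door corners',[P(*c,.03) for c in[(140,139),(257,121),(282,277),(159,298)]])
print('tray',[P(*c,.018) for c in[(409,181),(469,179),(476,263),(415,265)]])
im=cv2.imread('pics/top0.png'); cv2.imwrite('pics/crop0.png',cv2.resize(im[110:310,230:490],None,fx=3,fy=3,interpolation=cv2.INTER_CUBIC))
E
```

```text
rose [ 0.4602 -0.3093  0.015 ] purple [ 0.3413 -0.3061  0.01  ]
knob top [ 0.5862 -0.0784  0.06  ] green [ 0.4783 -0.0798  0.06  ] hook [ 0.3725 -0.0965  0.01  ] tube [ 0.7191 -0.0998  0.112 ]
plate [0.5669 0.1596 0.034 ] vase [ 0.7415 -0.2374  0.15  ]
door corners [array([0.7224, 0.4455, 0.03  ]), array([0.7685, 0.1494, 0.03  ]), array([0.3785, 0.0812, 0.03  ]), array([0.3286, 0.3771, 0.03  ])]
tray [array([ 0.6151, -0.2342,  0.018 ]), array([ 0.6199, -0.3847,  0.018 ]), array([ 0.4115, -0.3919,  0.018 ]), array([ 0.4067, -0.243 ,  0.018 ])]
```

View pics/crop0.png

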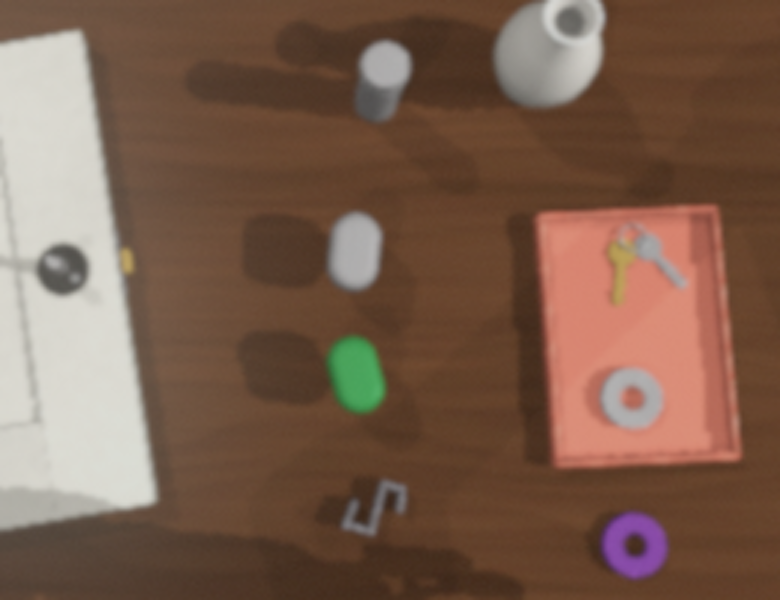

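Measurements so far:
- The close crop confirms the grey ring at crop (632,398) and the chrome knob at (355,250).
- The door yaw is about 0.17.
- The tray measures 0.208 × 0.150 m, which matches the given size.

I'll move above the rose with the jaws along world y and look with the wrist camera.

```bash
cat >> h.py <<'E'
def goal(pos,yaw,st=None,tilt=None):
    st=st or r.observe(); Rt=rpy(st['eef_rot']); G=rpy([np.pi,0,yaw])
    t=Rt.T@(np.array(pos)-st['position'])/0.25
    w=R.from_matrix(Rt.T@G).as_rotvec()/np.pi
    print('translation',np.round(t,4),'delta_rot',np.round(w,4),'clock',st['clock'],'pos',np.round(st['position'],4),'rpy',np.round(st['eef_rot'],4),'w',round(st['width'],3),'F',np.round(st['force'],1))
E
python3 -c "
from h import *
goal([.46,-.309,.17],1.54)"
```

```text
translation [-0.2815 -1.1136  0.2433] delta_rot [-6.000e-04  1.000e-04 -8.461e-01] clock 0.15 pos [ 0.2405 -0.4942  0.2307] rpy [-3.1415e+00  1.3000e-03 -1.1180e+00] w 0.999 F [-0.4 -1.2 -0. ]
```

{"api": "jog_arm", "payload": {"commands": [{"translation": [-0.28, -1.0, 0.1], "delta_rot": [0, 0, -0.846], "fingers": 1}, {"translation": [-0.28, -1.0, 0.1], "delta_rot": [0, 0, -0.846], "fingers": 1}, {"translation": [-0.28, -1.0, 0.1], "delta_rot": [0, 0, -0.846], "fingers": 1}, {"translation": [-0.28, -1.0, 0.1], "delta_rot": [0, 0, -0.846], "fingers": 1}, {"translation": [-0.28, -1.0, 0.1], "delta_rot": [0, 0, -0.846], "fingers": 1}, {"translation": [-0.28, -1.0, 0.1], "delta_rot": [0, 0, -0.846], "fingers": 1}, {"translation": [-0.28, -1.0, 0.1], "delta_rot": [0, 0, -0.846], "fingers": 1}, {"translation": [-0.28, -1.0, 0.1], "delta_rot": [0, 0, -0.846], "fingers": 1}]}}

```text
clock: 0.95
position: [0.4353, -0.3212, 0.2058]
eef_rot: [-3.141, 0.001, 0.09]
force: [-0.4, 0.5, 0.3]
width: 1.0
```

```bash
python3 -c "
from h import *
goal([.46,-.309,.17],1.54)"
```

```text
translation [ 0.103  -0.0397  0.1432] delta_rot [-3.000e-04  0.000e+00 -4.615e-01] clock 0.95 pos [ 0.4353 -0.3212  0.2058] rpy [-3.1409e+00  6.0000e-04  9.0200e-02] w 1.0 F [-0.4  0.5  0.3]
```

{"api": "jog_arm", "payload": {"commands": [{"translation": [0.103, -0.04, 0.14], "delta_rot": [0, 0, -0.4615], "fingers": 1}, {"translation": [0.103, -0.04, 0.14], "delta_rot": [0, 0, -0.4615], "fingers": 1}, {"translation": [0.103, -0.04, 0.14], "delta_rot": [0, 0, -0.4615], "fingers": 1}, {"translation": [0.103, -0.04, 0.14], "delta_rot": [0, 0, -0.4615], "fingers": 1}, {"translation": [0.103, -0.04, 0.14], "delta_rot": [0, 0, -0.4615], "fingers": 1}, {"translation": [0.103, -0.04, 0.14], "delta_rot": [0, 0, -0.4615], "fingers": 1}, {"translation": [0.103, -0.04, 0.14], "delta_rot": [0, 0, -0.4615], "fingers": 1}, {"translation": [0.103, -0.04, 0.14], "delta_rot": [0, 0, -0.4615], "fingers": 1}]}}

```text
clock: 1.75
position: [0.4594, -0.31, 0.171]
eef_rot: [-3.141, -0.0, 1.288]
force: [-0.4, 0.1, 0.8]
width: 1.003
```

```bash
python3 -c "
from h import *
goal([.46,-.309,.17],1.54)"
```

```text
translation [0.0045 0.001  0.0038] delta_rot [-0.0002 -0.0001 -0.0801] clock 1.75 pos [ 0.4594 -0.31    0.171 ] rpy [-3.1409e+00 -3.0000e-04  1.2882e+00] w 1.003 F [-0.4  0.1  0.8]
```

{"api": "jog_arm", "payload": {"commands": [{"translation": [0.0, 0, 0.0], "delta_rot": [0, 0, -0.08], "fingers": 1}, {"translation": [0, 0, 0.0], "delta_rot": [0, 0, -0.08], "fingers": 1}, {"translation": [0, 0, 0], "delta_rot": [0, 0, -0.08], "fingers": 1}, {"translation": [0, 0, 0], "delta_rot": [0, 0, -0.08], "fingers": 1}, {"translation": [0, 0, 0], "delta_rot": [0, 0, -0.08], "fingers": 1}, {"translation": [0, 0, 0], "delta_rot": [0, 0, -0.08], "fingers": 1}, {"translation": [0, 0, 0], "delta_rot": [0, 0, -0.08], "fingers": 1}, {"translation": [0, 0, 0], "delta_rot": [0, 0, -0.08], "fingers": 1}]}}

```text
clock: 2.55
position: [0.4597, -0.3102, 0.1713]
eef_rot: [3.142, -0.0, 1.533]
force: [0.5, -0.7, 0.3]
width: 1.003
```

Run:
```python
from h import *
import pickle
st=r.observe(); im=imaging.grab_frame('wrist'); cv2.imwrite('pics/w1.png',im[:,:,::-1]); pickle.dump(st,open('w1.pkl','wb'))
print(st['position'],st['eef_rot'])
```

```text
[ 0.45966344 -0.31019294  0.17128361] [ 3.14158193e+00 -5.12751938e-06  1.53304095e+00]
```

View pics/w1.png

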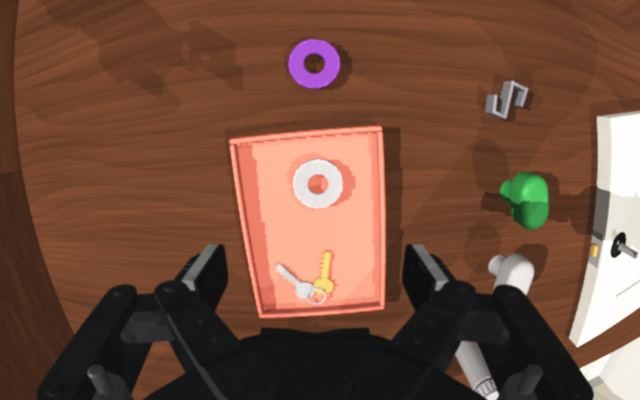

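The wrist view shows the rose at about (318,183) in the tray with the keys at (315,283). I'll fit the ring and map it to the plane.

Run:
```python
from h import *
import pickle
st=pickle.load(open('w1.pkl','rb')); im=cv2.imread('pics/w1.png'); hsv=cv2.cvtColor(im,cv2.COLOR_BGR2HSV)
m=((hsv[:,:,1]<60)&(hsv[:,:,2]>120)).astype(np.uint8); k=np.zeros_like(m); k[145:225,280:360]=m[145:225,280:360]
cs,h=cv2.findContours(k,cv2.RETR_CCOMP,cv2.CHAIN_APPROX_NONE)
cp=campose('wrist',st)
for c in cs:
    if len(c)<20: continue
    P=np.array([plane(cp,'wrist',u+0.,v+0.,.015)[:2] for u,v in c[:,0]])
    A=np.c_[2*P,np.ones(len(P))]; s=np.linalg.lstsq(A,(P**2).sum(1),rcond=None)[0]
    print(len(c),s[:2],'rad',np.sqrt(s[2]+s[0]**2+s[1]**2), 'bbox ctr',(P.min(0)+P.max(0))/2,P.max(0)-P.min(0))
t=campose('top');print(plane(t,'top',440.7,242.5,.015))
goal([s[0],s[1],.02],1.54)
```

```text
140 [ 0.46194123 -0.30680234] rad 0.02449490591133408 bbox ctr [ 0.46187126 -0.30680157] [0.04917141 0.04879967]
60 [ 0.46197978 -0.30680639] rad 0.010683499037125203 bbox ctr [ 0.46195936 -0.30717386] [0.02150896 0.02185353]
[ 0.46147741 -0.30861024  0.015     ]
translation [0.014  0.0087 0.6051] delta_rot [ 0.      0.     -0.0022] clock 2.6 pos [ 0.4597 -0.3102  0.1713] rpy [3.1416 0.     1.533 ] w 1.0 F [-0.6 -0.1 -0.8]
```

{"api": "jog_arm", "payload": {"commands": [{"translation": [0.014, 0.009, 0.2], "delta_rot": [0, 0, -0.002], "fingers": 1}, {"translation": [0.014, 0.009, 0.4], "delta_rot": [0, 0, -0.002], "fingers": 1}, {"translation": [0.014, 0.009, 0.55], "delta_rot": [0, 0, -0.002], "fingers": 1}, {"translation": [0.014, 0.009, 0.62], "delta_rot": [0, 0, -0.002], "fingers": 1}, {"translation": [0.014, 0.009, 0.65], "delta_rot": [0, 0, -0.002], "fingers": 1}, {"translation": [0.014, 0.009, 0.657], "delta_rot": [0, 0, -0.002], "fingers": 1}, {"translation": [0.014, 0.009, 0.657], "delta_rot": [0, 0, -0.002], "fingers": 0.8}, {"translation": [0.014, 0.009, 0.657], "delta_rot": [0, 0, -0.002], "fingers": 0.7}], "newtons": 25}}

```text
clock: 3.4
position: [0.463, -0.3076, 0.0084]
eef_rot: [3.14, 0.002, 1.54]
force: [-0.3, -1.0, 0.3]
width: 0.705
```

Run:
```python
from h import *
goal([.462,-.307,.005],1.533)
cv2.imwrite('pics/w2.png',imaging.grab_frame('wrist')[:,:,::-1])
im=imaging.grab_frame('side');cv2.imwrite('pics/s2.png',cv2.resize(im[120:220,290:450,::-1],None,fx=4,fy=4))
```

```text
translation [ 0.0024 -0.0042  0.0136] delta_rot [0.0006 0.0005 0.0021] clock 3.4 pos [ 0.463  -0.3076  0.0084] rpy [3.1396e+00 1.6000e-03 1.5396e+00] w 0.705 F [-0.3 -1.   0.3]
```

View pics/w2.png

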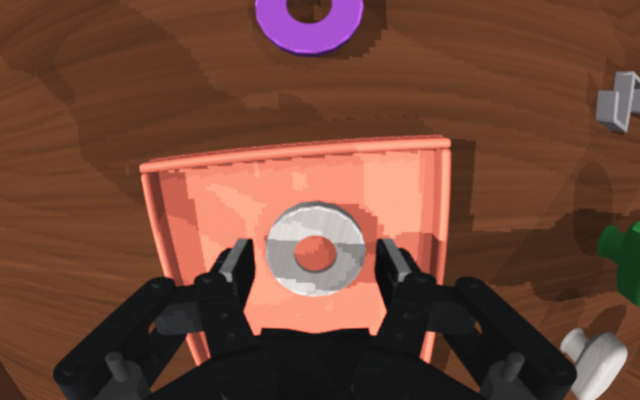

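View pics/s2.png

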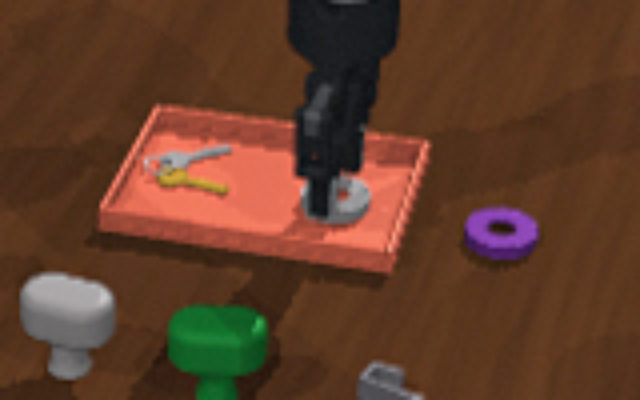

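{"api": "jog_arm", "payload": {"commands": [{"translation": [0.0, -0.002, 0.01], "delta_rot": [0, 0, 0], "fingers": 0.7}, {"translation": [0.0, -0.002, 0.02], "delta_rot": [0, 0, 0], "fingers": 0.7}, {"translation": [0.0, -0.002, 0.02], "delta_rot": [0, 0, 0], "fingers": 0.65}, {"translation": [0.0, -0.002, 0.02], "delta_rot": [0, 0, 0], "fingers": 0.6}, {"translation": [0.0, -0.002, 0.02], "delta_rot": [0, 0, 0], "fingers": 0.5}, {"translation": [0.0, -0.002, 0.02], "delta_rot": [0, 0, 0], "fingers": 0.4}, {"translation": [0.0, -0.002, 0.02], "delta_rot": [0, 0, 0], "fingers": 0.4}, {"translation": [0.0, -0.002, 0.02], "delta_rot": [0, 0, 0], "fingers": 0.4}], "newtons": 30}}

```text
clock: 4.3
position: [0.4615, -0.3069, 0.0024]
eef_rot: [3.142, 0.0, 1.54]
force: [-1.1, 0.1, 5.8]
width: 0.57
```

Run:
```python
from h import *
goal([.462,-.307,.16],1.74)
cv2.imwrite('pics/w3.png',imaging.grab_frame('wrist')[:,:,::-1])
```

```text
translation [-6.000e-04  1.900e-03 -6.305e-01] delta_rot [-0.      0.0001 -0.0638] clock 4.3 pos [ 0.4615 -0.3069  0.0024] rpy [3.1416e+00 3.0000e-04 1.5395e+00] w 0.57 F [-1.1  0.1  5.8]
```

View pics/w3.png

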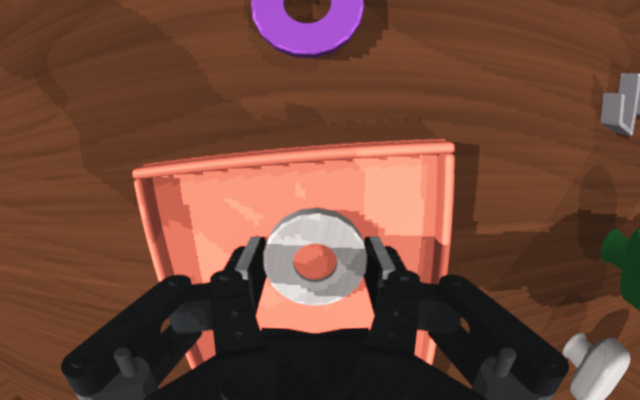

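Grasp looks good: width 0.57 and the ring is centred between the pads at (315,257). I'll lift and then travel to just beyond the spindle to look.

{"api": "jog_arm", "payload": {"commands": [{"translation": [0.0, 0, -0.05], "delta_rot": [0, 0, 0], "fingers": 0.4}, {"translation": [0.0, 0, -0.2], "delta_rot": [0, 0, 0], "fingers": 0.4}, {"translation": [0.0, 0, -0.4], "delta_rot": [0, 0, 0], "fingers": 0.4}, {"translation": [0.1, 0, -0.58], "delta_rot": [0, 0, -0.03], "fingers": 0.4}, {"translation": [0.25, 0.05, -0.63], "delta_rot": [0, 0, -0.06], "fingers": 0.4}, {"translation": [0.4, 0.1, -0.63], "delta_rot": [0, 0, -0.064], "fingers": 0.4}, {"translation": [0.55, 0.2, -0.63], "delta_rot": [0, 0, -0.064], "fingers": 0.4}, {"translation": [0.7, 0.25, -0.63], "delta_rot": [0, 0, -0.064], "fingers": 0.4}]}}

```text
clock: 5.15
position: [0.5312, -0.1325, 0.1607]
eef_rot: [3.139, 0.001, 1.741]
force: [0.2, -1.2, 0.1]
width: 0.572
```

```bash
python3 -c "
from h import *
goal([.615,.165,.16],1.74)"
```

```text
translation [1.1163 0.5314 0.0031] delta_rot [0.0008 0.0003 0.0002] clock 5.15 pos [ 0.5312 -0.1325  0.1607] rpy [3.1390e+00 1.0000e-03 1.7407e+00] w 0.572 F [ 0.2 -1.2  0.1]
```

{"api": "jog_arm", "payload": {"commands": [{"translation": [0.15, 0.08, 0], "delta_rot": [0, 0, 0], "fingers": 0.4}, {"translation": [0.3, 0.15, 0], "delta_rot": [0, 0, 0], "fingers": 0.4}, {"translation": [0.45, 0.22, 0], "delta_rot": [0, 0, 0], "fingers": 0.4}, {"translation": [0.6, 0.3, 0], "delta_rot": [0, 0, 0], "fingers": 0.4}, {"translation": [0.75, 0.4, 0], "delta_rot": [0, 0, 0], "fingers": 0.4}, {"translation": [0.9, 0.5, 0], "delta_rot": [0, 0, 0], "fingers": 0.4}, {"translation": [1.0, 0.52, 0], "delta_rot": [0, 0, 0], "fingers": 0.4}, {"translation": [1.0, 0.52, 0], "delta_rot": [0, 0, 0], "fingers": 0.4}]}}

```text
clock: 5.95
position: [0.6152, 0.1384, 0.1597]
eef_rot: [3.141, -0.001, 1.746]
force: [-0.3, -0.5, -0.6]
width: 0.571
```

Run:
```python
from h import *
import pickle
st=r.observe(); im=imaging.grab_frame('wrist'); cv2.imwrite('pics/w4.png',im[:,:,::-1]); pickle.dump(st,open('w4.pkl','wb'))
print(st['position'],st['eef_rot'],st['joint_vel'].max())
```

```text
[0.61522657 0.13837172 0.15968265] [ 3.14137489e+00 -1.26913848e-03  1.74571493e+00] -0.0008763342358369993
```

View pics/w4.png

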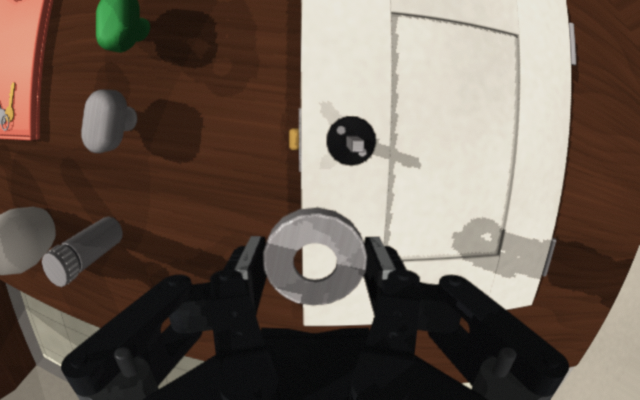

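The wrist view shows the base plate at about (351,140), the spindle tip at (357,146), the held rose at (315,257) and the chrome knob at (107,120). I'll measure the plate, the spindle tip and the rose's offset in the grasp.

Run:
```python
from h import *
import pickle
st=pickle.load(open('w4.pkl','rb')); im=cv2.imread('pics/w4.png'); cp=campose('wrist',st)
g=im.max(2)
def fit(P):
    A=np.c_[2*P,np.ones(len(P))]; s=np.linalg.lstsq(A,(P**2).sum(1),rcond=None)[0]; return s[:2],np.sqrt(s[2]+s[0]**2+s[1]**2)
m=np.zeros_like(g); m[105:175,318:385]=(g[105:175,318:385]<70)
cs,_=cv2.findContours(m,cv2.RETR_EXTERNAL,cv2.CHAIN_APPROX_NONE); c=cv2.convexHull(max(cs,key=cv2.contourArea))
P=np.array([plane(cp,'wrist',u,v,.031)[:2] for u,v in max(cs,key=cv2.contourArea)[:,0]]); print('plate',fit(P), cv2.boundingRect(c))
# hole of rose
hsv=cv2.cvtColor(im,cv2.COLOR_BGR2HSV)
cv2.imwrite('pics/c4.png',np.hstack([cv2.resize(im[100:185,310:395],None,fx=4.5,fy=4.5,interpolation=cv2.INTER_NEAREST),cv2.resize(im[200:310,260:370],(382,382),interpolation=cv2.INTER_NEAREST)]))
print('tcp px',proj(cp,'wrist',st['position']),'rose@tcp',proj(cp,'wrist',st['position']+[0,0,.0126]))
print('spindle pred px', proj(cp,'wrist',[*fit(P)[0],.0745]))
```

```text
plate (array([0.56711636, 0.16304077]), np.float64(0.02100225582192648)) (327, 117, 49, 48)
tcp px [313.15702273 250.45898001] rose@tcp [313.03942691 262.04686599]
spindle pred px [357.85364238 146.01086484]
```

View pics/c4.png

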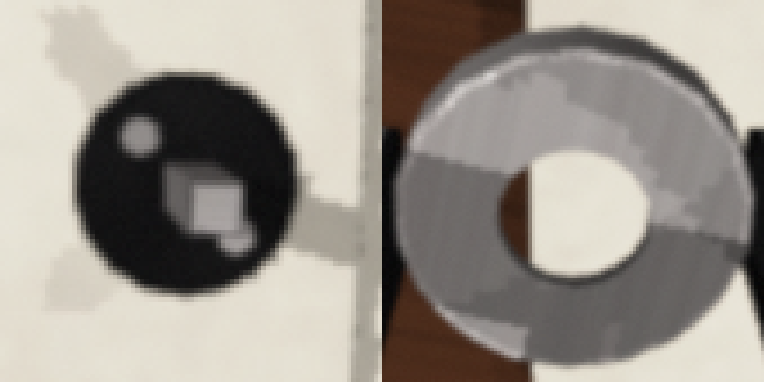

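Run:
```python
from h import *
import pickle
st=pickle.load(open('w4.pkl','rb')); im=cv2.imread('pics/w4.png'); cp=campose('wrist',st)
def fit(P):
    A=np.c_[2*P,np.ones(len(P))]; s=np.linalg.lstsq(A,(P**2).sum(1),rcond=None)[0]; return s[:2],np.sqrt(s[2]+s[0]**2+s[1]**2)
z=st['position'][2]+.0126
sp=np.array([.5671,.1630])
print('tip',plane(cp,'wrist',358,146.2,.0745))
px=lambda x,y:(260+(x-382)/3.47,200+y/3.47)
hole=[px(*p) for p in [(498,215),(650,215),(575,150),(570,281),(520,172),(630,172),(520,262),(630,262)]]
outer=[px(*p) for p in [(397,210),(750,200),(578,50),(570,362),(450,100),(700,95)]]
out=[]
for s in (hole,outer):
    c,rad=fit(np.array([plane(cp,'wrist',*p,z)[:2] for p in s])); print(c,rad, 'offset', c-st['position'][:2], (rpy(st['eef_rot']).T@np.r_[c-st['position'][:2],0])[:2]); out.append(c)
off=out[0]-st['position'][:2]
t=sp-off; print('tcp target',t)
goal([*t,.10],1.742,st)
```

```text
tip [0.56723409 0.16317595 0.0745    ]
[0.61549634 0.13958272] 0.01017092812857702 offset [0.00026977 0.001211  ] [0.00114557 0.0004764 ]
[0.61547642 0.13961912] 0.023966328418768282 offset [0.00024985 0.00124739] [0.00118488 0.00046312]
tcp target [0.56683023 0.161789  ]
translation [ 0.1256 -0.1744  0.2389] delta_rot [ 0.0001 -0.0004  0.0012] clock 5.95 pos [0.6152 0.1384 0.1597] rpy [ 3.1414e+00 -1.3000e-03  1.7457e+00] w 0.571 F [-0.3 -0.5 -0.6]
```

{"api": "jog_arm", "payload": {"commands": [{"translation": [0.06, -0.08, 0], "delta_rot": [0, 0, 0], "fingers": 0.4}, {"translation": [0.1256, -0.1744, 0.05], "delta_rot": [0, 0, 0], "fingers": 0.4}, {"translation": [0.1256, -0.1744, 0.15], "delta_rot": [0, 0, 0], "fingers": 0.4}, {"translation": [0.1256, -0.1744, 0.2], "delta_rot": [0, 0, 0], "fingers": 0.4}, {"translation": [0.1256, -0.1744, 0.24], "delta_rot": [0, 0, 0], "fingers": 0.4}, {"translation": [0.1256, -0.1744, 0.24], "delta_rot": [0, 0, 0], "fingers": 0.4}, {"translation": [0.1256, -0.1744, 0.24], "delta_rot": [0, 0, 0], "fingers": 0.4}, {"translation": [0.1256, -0.1744, 0.24], "delta_rot": [0, 0, 0], "fingers": 0.4}]}}

```text
clock: 6.8
position: [0.568, 0.1579, 0.1003]
eef_rot: [3.14, 0.0, 1.74]
force: [0.2, 0.3, -1.5]
width: 0.575
```

Run:
```python
from h import *
import pickle
st=r.observe(); im=imaging.grab_frame('wrist'); cv2.imwrite('pics/w5.png',im[:,:,::-1]); pickle.dump(st,open('w5.pkl','wb'))
goal([.5668,.1618,.04],1.742,st); cp=campose('wrist',st); print(proj(cp,'wrist',[.5671,.163,.0745]),proj(cp,'wrist',[.5671,.163,.1126]))
```

```text
translation [ 0.0161 -0.0026  0.2412] delta_rot [ 0.0005  0.     -0.0006] clock 6.8 pos [0.568  0.1579 0.1003] rpy [3.1402e+00 1.0000e-04 1.7402e+00] w 0.575 F [ 0.2  0.3 -1.5]
[322.23683965 231.13377178] [323.97326799 261.63074313]
```

View pics/w5.png

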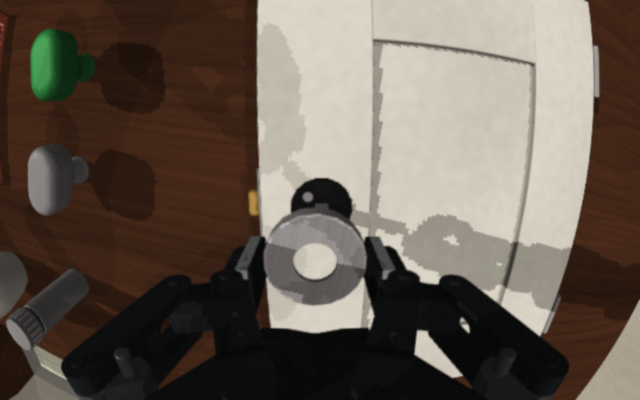

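Run:
```python
from h import *
import pickle
st0=pickle.load(open('w5.pkl','rb'));st=r.observe()
for s in(st0,st): print(s['clock'],s['position'],s['eef_rot'],np.abs(s['joint_vel']).max())
print(np.abs(pickle.load(open('w4.pkl','rb'))['joint_vel']).max())
cp=campose('wrist',st0); im=cv2.imread('pics/w5.png')
c0=np.array([.5671,.163])
pts=[proj(cp,'wrist',[c0[0]+.0225*np.cos(a),c0[1]+.0225*np.sin(a),.03]) for a in np.linspace(0,6.28,40)]
o=im.copy()
for p in pts: cv2.circle(o,tuple(int(round(x)) for x in p),0,(0,0,255),-1)
cv2.imwrite('pics/c5.png',cv2.resize(o[170:310,250:380],None,fx=4,fy=4,interpolation=cv2.INTER_NEAREST))
```

```text
6.8 [0.56803608 0.15794438 0.10030976] [3.14015147e+00 1.06640084e-04 1.74015924e+00] 0.004532905273214794
6.85 [0.56793728 0.15802037 0.10031425] [3.14012383e+00 5.00047123e-05 1.74023059e+00] 0.005805643446747684
0.05742228559963388
```

View pics/c5.png

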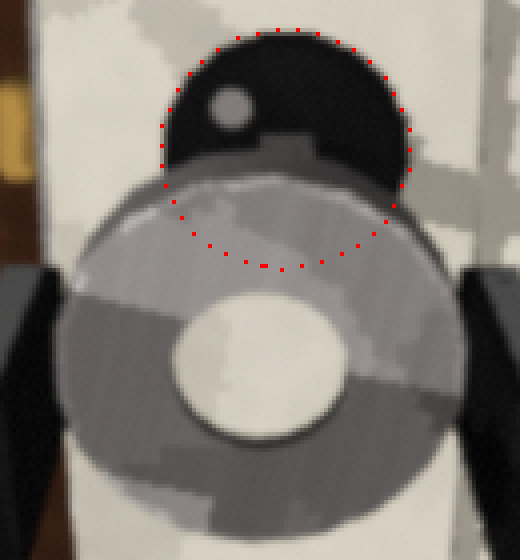

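The overlay matches the plate outline, so the spindle is at (0.567, 0.163). I'll correct sideways, then lower the rose over the spindle.

{"api": "jog_arm", "payload": {"commands": [{"translation": [0.016, -0.0026, 0], "delta_rot": [0, 0, 0], "fingers": 0.4}, {"translation": [0.016, -0.0026, 0], "delta_rot": [0, 0, 0], "fingers": 0.4}, {"translation": [0.016, -0.0026, 0], "delta_rot": [0, 0, 0], "fingers": 0.4}, {"translation": [0.016, -0.0026, 0.07], "delta_rot": [0, 0, 0], "fingers": 0.4}, {"translation": [0.016, -0.0026, 0.14], "delta_rot": [0, 0, 0], "fingers": 0.4}, {"translation": [0.016, -0.0026, 0.2], "delta_rot": [0, 0, 0], "fingers": 0.4}, {"translation": [0.016, -0.0026, 0.24], "delta_rot": [0, 0, 0], "fingers": 0.4}, {"translation": [0.016, -0.0026, 0.24], "delta_rot": [0, 0, 0], "fingers": 0.4}]}}

```text
clock: 7.65
position: [0.5646, 0.1618, 0.0381]
eef_rot: [-3.139, 0.0, 1.741]
force: [-0.7, 0.5, -0.6]
width: 0.573
```

Run:
```python
from h import *
import pickle
st=r.observe(); im=imaging.grab_frame('wrist'); cv2.imwrite('pics/w6.png',cv2.resize(im[200:320,240:390,::-1],None,fx=4,fy=4))
goal([.5668,.1618,.028],1.742,st)
```

```text
translation [-0.0015  0.0089  0.0406] delta_rot [-0.0009  0.     -0.0004] clock 7.65 pos [0.5646 0.1618 0.0381] rpy [-3.1389  0.      1.7407] w 0.573 F [-0.7  0.5 -0.6]
```

View pics/w6.png

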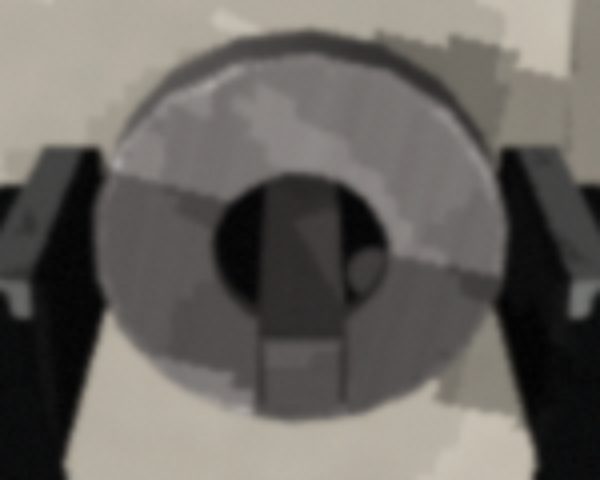

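The spindle is centred through the hole. I'll finish lowering slowly with a small correction.

{"api": "jog_arm", "payload": {"commands": [{"translation": [0, 0.0, 0], "delta_rot": [0, 0, 0], "fingers": 0.4}, {"translation": [0, 0.0, 0], "delta_rot": [0, 0, 0], "fingers": 0.4}, {"translation": [0, 0, 0], "delta_rot": [0, 0, 0], "fingers": 0.4}, {"translation": [0, 0, 0], "delta_rot": [0, 0, 0], "fingers": 0.4}, {"translation": [0, 0, 0.01], "delta_rot": [0, 0, 0], "fingers": 0.4}, {"translation": [0, 0, 0.01], "delta_rot": [0, 0, 0], "fingers": 0.4}, {"translation": [0, 0, 0.01], "delta_rot": [0, 0, 0], "fingers": 0.4}, {"translation": [0, 0, 0.01], "delta_rot": [0, 0, 0], "fingers": 0.4}]}}

```text
clock: 8.5
position: [0.5657, 0.162, 0.037]
eef_rot: [-3.141, 0.0, 1.741]
force: [0.0, -0.5, -1.6]
width: 0.568
```

Run:
```python
from h import *
goal([.5668,.1618,.028],1.742)
```

```text
translation [-0.0014  0.0042  0.0359] delta_rot [-0.      0.     -0.0004] clock 8.5 pos [0.5657 0.162  0.037 ] rpy [-3.1415  0.      1.7406] w 0.568 F [ 0.  -0.5 -1.6]
```

{"api": "jog_arm", "payload": {"commands": [{"translation": [0, 0.004, 0.005], "delta_rot": [0, 0, 0], "fingers": 0.4}, {"translation": [0, 0.004, 0.01], "delta_rot": [0, 0, 0], "fingers": 0.4}, {"translation": [0, 0.004, 0.016], "delta_rot": [0, 0, 0], "fingers": 0.4}, {"translation": [0, 0.004, 0.022], "delta_rot": [0, 0, 0], "fingers": 0.4}, {"translation": [0, 0.004, 0.028], "delta_rot": [0, 0, 0], "fingers": 0.4}, {"translation": [0, 0.004, 0.034], "delta_rot": [0, 0, 0], "fingers": 0.4}, {"translation": [0, 0.004, 0.036], "delta_rot": [0, 0, 0], "fingers": 0.4}, {"translation": [0, 0.004, 0.036], "delta_rot": [0, 0, 0], "fingers": 0.4}]}}

```text
clock: 9.3
position: [0.5666, 0.1622, 0.0279]
eef_rot: [-3.141, -0.0, 1.741]
force: [0.0, -0.6, -0.3]
width: 0.573
```

Run:
```python
from h import *
goal([.5668,.1618,.028],1.742)
im=imaging.grab_frame('wrist'); cv2.imwrite('pics/w7.png',cv2.resize(im[200:320,240:390,::-1],None,fx=4,fy=4))
im=imaging.grab_frame('side');cv2.imwrite('pics/s7.png',cv2.resize(im[200:310,210:340,::-1],None,fx=4,fy=4))
```

```text
translation [-0.0015  0.0004 -0.0003] delta_rot [-0.0001 -0.     -0.0004] clock 9.3 pos [0.5666 0.1622 0.0279] rpy [-3.1414 -0.      1.7407] w 0.573 F [ 0.  -0.6 -0.3]
```

View pics/w7.png

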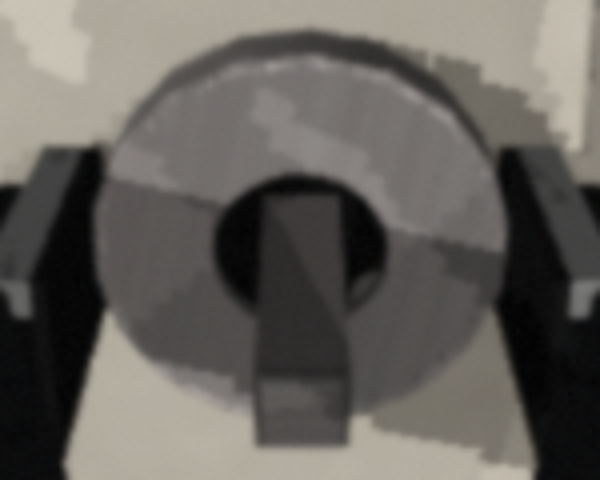

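View pics/s7.png

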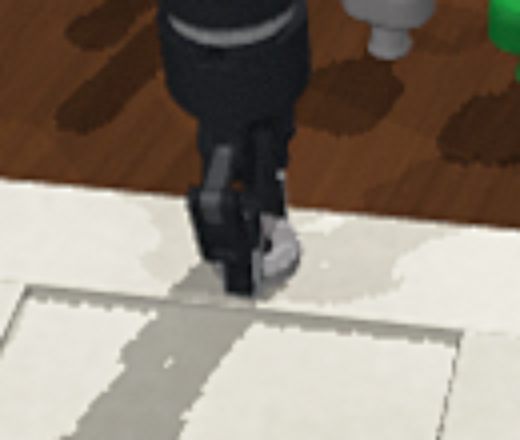

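No contact yet. I'll lower a little more to feel the seat.

{"api": "jog_arm", "payload": {"commands": [{"translation": [0, 0.0, 0.003], "delta_rot": [0, 0, 0], "fingers": 0.4}, {"translation": [0, 0.0, 0.006], "delta_rot": [0, 0, 0], "fingers": 0.4}, {"translation": [0, 0, 0.008], "delta_rot": [0, 0, 0], "fingers": 0.4}, {"translation": [0, 0, 0.008], "delta_rot": [0, 0, 0], "fingers": 0.4}, {"translation": [0, 0, 0.008], "delta_rot": [0, 0, 0], "fingers": 0.4}, {"translation": [0, 0, 0.008], "delta_rot": [0, 0, 0], "fingers": 0.4}, {"translation": [0, 0, 0.008], "delta_rot": [0, 0, 0], "fingers": 0.4}, {"translation": [0, 0, 0.008], "delta_rot": [0, 0, 0], "fingers": 0.4}]}}

```text
clock: 10.2
position: [0.5668, 0.1622, 0.0273]
eef_rot: [3.141, 0.0, 1.741]
force: [-2.9, -0.8, 9.5]
width: 0.57
```

Run:
```python
from h import *
goal([.5668,.1618,.028],1.742)
```

```text
translation [-0.0015 -0.0004 -0.0027] delta_rot [ 0.0002  0.     -0.0004] clock 10.2 pos [0.5668 0.1622 0.0273] rpy [3.1409e+00 1.0000e-04 1.7408e+00] w 0.57 F [-2.9 -0.8  9.5]
```

Contact is 9.5 N at TCP z 0.0273, which is the predicted seat height. I'll release and back straight up.

{"api": "jog_arm", "payload": {"commands": [{"translation": [0, 0, -0.002], "delta_rot": [0, 0, 0], "fingers": 0.7}, {"translation": [0, 0, -0.002], "delta_rot": [0, 0, 0], "fingers": 0.75}, {"translation": [0, 0, -0.002], "delta_rot": [0, 0, 0], "fingers": 0.75}, {"translation": [0, 0, -0.05], "delta_rot": [0, 0, 0], "fingers": 0.8}, {"translation": [0, 0, -0.15], "delta_rot": [0, 0, 0], "fingers": 0.9}, {"translation": [0, 0, -0.3], "delta_rot": [0, 0, 0], "fingers": 1}, {"translation": [0, 0.1, -0.45], "delta_rot": [0, 0, 0], "fingers": 1}, {"translation": [0, 0.2, -0.55], "delta_rot": [0, 0, 0], "fingers": 1}]}}

```text
clock: 11.0
position: [0.6172, 0.1709, 0.1677]
eef_rot: [3.138, 0.0, 1.741]
force: [1.0, 0.7, 0.3]
width: 1.0
```

Run:
```python
from h import *
import pickle
st=r.observe(); im=imaging.grab_frame('wrist'); cv2.imwrite('pics/w8.png',im[:,:,::-1]); pickle.dump(st,open('w8.pkl','wb'))
im=imaging.grab_frame('side');cv2.imwrite('pics/s8.png',cv2.resize(im[200:310,210:340,::-1],None,fx=4,fy=4))
goal([.586,-.078,.16],1.6,st)
```

```text
translation [-0.9602 -0.2916  0.0297] delta_rot [ 0.0011 -0.0001  0.0448] clock 11.0 pos [0.6172 0.1709 0.1677] rpy [3.1382e+00 1.0000e-04 1.7408e+00] w 1.0 F [1.  0.7 0.3]
```

View pics/w8.png

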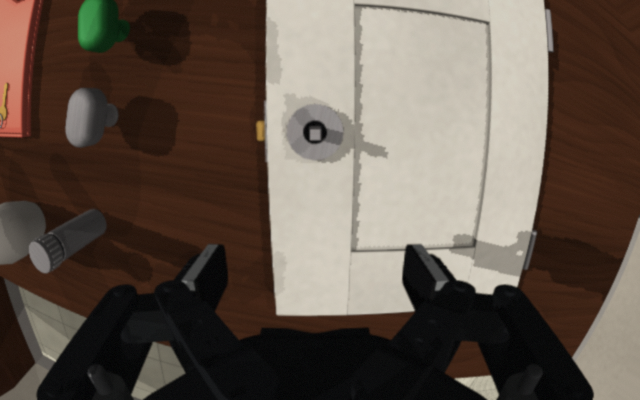

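View pics/s8.png

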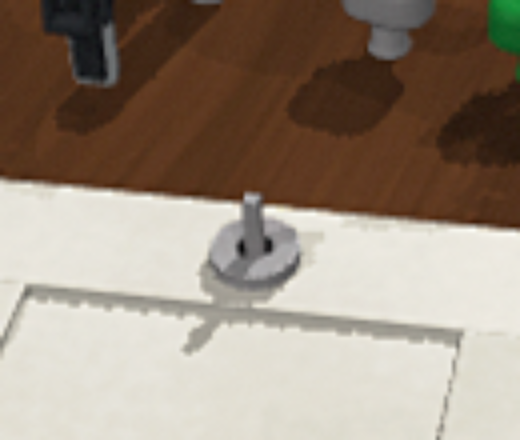

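The rose appears flat and seated at wrist (317,132) with the spindle in its hole. I'll check its centre and height and measure the tip, the knob and the door yaw.

Run:
```python
from h import *
import pickle
im=cv2.imread('pics/w8.png')
a=cv2.resize(im[95:170,280:355],None,fx=5,fy=5,interpolation=cv2.INTER_NEAREST)
b=cv2.resize(im[75:165,50:140],(375,375),interpolation=cv2.INTER_NEAREST)
cv2.imwrite('pics/c8.png',np.hstack([a,b]))
```

```text
(no output)
```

View pics/c8.png

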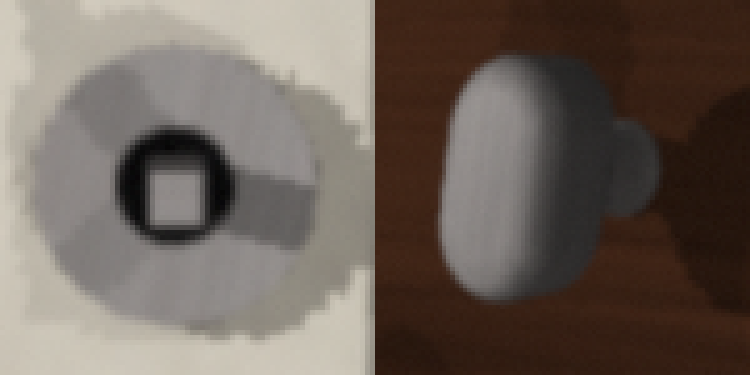

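Run:
```python
from h import *
import pickle
st=pickle.load(open('w8.pkl','rb')); im=cv2.imread('pics/w8.png'); cp=campose('wrist',st)
def fit(P):
    A=np.c_[2*P,np.ones(len(P))]; s=np.linalg.lstsq(A,(P**2).sum(1),rcond=None)[0]; return s[:2],np.sqrt(s[2]+s[0]**2+s[1]**2)
px=lambda x,y:(280+x/5-.5,95+y/5-.5)
F=lambda L,z:fit(np.array([plane(cp,'wrist',*px(*p),z)[:2] for p in L]))
print('hole',F([(117,185),(237,187),(175,128),(175,244)],.04))
print('outer',F([(33,180),(316,190),(175,45),(180,325),(65,100),(285,95)],.04))
print('tip',plane(cp,'wrist',*px(176,199),.0745))
# door right-hand edges: yaw from door left edge (front) in wrist
e=[plane(cp,'wrist',u,v,.03) for u,v in[(266,10),(276,312)]]; d=e[0]-e[1]; print('door edge yaw',np.arctan2(d[1],d[0])+np.pi)
e=[plane(cp,'wrist',u,v,.03) for u,v in[(355,8),(351,248)]]; d=e[0]-e[1]; print('panel edge yaw',np.arctan2(d[1],d[0])+np.pi)
```

```text
hole (array([0.56752244, 0.16322059]), np.float64(0.010257502083905858))
outer (array([0.56753823, 0.16294307]), np.float64(0.02450798322808134))
tip [0.56716764 0.16301962 0.0745    ]
door edge yaw 0.17245361570609097
panel edge yaw 0.16947926037618188
```

The rose is centred within 0.5 mm of the spindle. Its 24.5 mm radius at z = 0.04 fits the seated height, and the door yaw is 0.171. Next I'll go over the chrome knob.

{"api": "jog_arm", "payload": {"commands": [{"translation": [-0.1, 0, -0.03], "delta_rot": [0, 0, 0.01], "fingers": 1}, {"translation": [-0.25, -0.05, -0.03], "delta_rot": [0, 0, 0.045], "fingers": 1}, {"translation": [-0.42, -0.12, -0.02], "delta_rot": [0, 0, 0.045], "fingers": 1}, {"translation": [-0.6, -0.2, 0], "delta_rot": [0, 0, 0.045], "fingers": 1}, {"translation": [-0.78, -0.25, 0.02], "delta_rot": [0, 0, 0.045], "fingers": 1}, {"translation": [-0.92, -0.28, 0.02], "delta_rot": [0, 0, 0.045], "fingers": 1}, {"translation": [-0.96, -0.29, 0.02], "delta_rot": [0, 0, 0.045], "fingers": 1}, {"translation": [-0.96, -0.29, 0.02], "delta_rot": [0, 0, 0.045], "fingers": 1}]}}

```text
clock: 11.9
position: [0.5844, -0.0795, 0.1583]
eef_rot: [-3.141, -0.0, 1.596]
force: [-0.9, 0.4, 0.2]
width: 1.001
```

Run:
```python
from h import *
import pickle
st=r.observe(); im=imaging.grab_frame('wrist'); cv2.imwrite('pics/w9.png',im[:,:,::-1]); pickle.dump(st,open('w9.pkl','wb'))
goal([.586,-.078,.16],1.6,st)
```

```text
translation [ 0.0058  0.0067 -0.0069] delta_rot [-0.0003 -0.0001 -0.0011] clock 11.9 pos [ 0.5844 -0.0795  0.1583] rpy [-3.1408e+00 -4.0000e-04  1.5964e+00] w 1.001 F [-0.9  0.4  0.2]
```

View pics/w9.png

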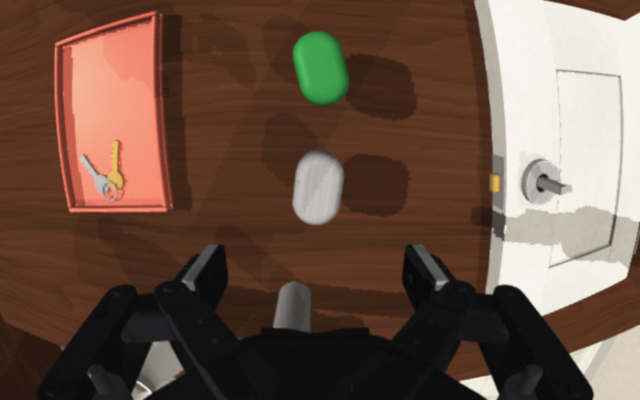

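The chrome knob is at wrist (319,187), with the green one at (321,68) and the tube at (292,305). I'll measure the knob's centre and yaw.

Run:
```python
from h import *
import pickle
st=pickle.load(open('w9.pkl','rb')); im=cv2.imread('pics/w9.png'); cp=campose('wrist',st)
hsv=cv2.cvtColor(im,cv2.COLOR_BGR2HSV); m=np.zeros((400,640),np.uint8)
m[135:245,275:365]=((hsv[:,:,1]<50)&(hsv[:,:,2]>90))[135:245,275:365]
cs,_=cv2.findContours(m,cv2.RETR_EXTERNAL,cv2.CHAIN_APPROX_NONE); c=max(cs,key=cv2.contourArea)
print(cv2.boundingRect(c))
for z in (.045,.052):
    P=np.array([plane(cp,'wrist',u,v,z)[:2] for u,v in c[:,0]],np.float32)
    print(z,cv2.minAreaRect(P*1000))
    M=cv2.moments((P*10000).reshape(-1,1,2)); print(M['m10']/M['m00']/1e4,M['m01']/M['m00']/1e4, .5*np.arctan2(2*M['mu11'],M['mu20']-M['mu02']))
```

```text
(293, 152, 51, 73)
0.045 ((581.4816284179688, -76.44706726074219), (40.52470779418945, 63.05939483642578), 84.7685775756836)
0.5811131619577944 -0.07660697398111557 -0.07000524655773196
0.052 ((579.6923217773438, -76.55187225341797), (39.41216278076172, 61.32821273803711), 84.76860046386719)
0.5793340173395098 -0.07670739905731364 -0.07000552914419851
```

Run:
```python
from h import *
goal([.580,-.0766,.022],1.49)
```

```text
translation [ 0.006  -0.0176  0.5453] delta_rot [-0.0002 -0.0003  0.0345] clock 11.95 pos [ 0.5846 -0.0781  0.1583] rpy [-3.1409e+00 -9.0000e-04  1.5982e+00] w 0.998 F [-0.2  0.4  0. ]
```

{"api": "jog_arm", "payload": {"commands": [{"translation": [0.004, -0.018, 0.1], "delta_rot": [0, 0, 0.0345], "fingers": 1}, {"translation": [0.004, -0.018, 0.2], "delta_rot": [0, 0, 0.0345], "fingers": 1}, {"translation": [0.004, -0.018, 0.25], "delta_rot": [0, 0, 0.0345], "fingers": 1}, {"translation": [0.004, -0.018, 0.28], "delta_rot": [0, 0, 0.0345], "fingers": 1}, {"translation": [0.004, -0.018, 0.28], "delta_rot": [0, 0, 0.0345], "fingers": 1}, {"translation": [0.004, -0.018, 0.28], "delta_rot": [0, 0, 0.0345], "fingers": 1}, {"translation": [0.004, -0.018, 0.28], "delta_rot": [0, 0, 0.0345], "fingers": 1}, {"translation": [0.004, -0.018, 0.28], "delta_rot": [0, 0, 0.0345], "fingers": 1}]}}

```text
clock: 12.75
position: [0.5813, -0.0775, 0.0895]
eef_rot: [3.14, 0.0, 1.491]
force: [0.2, 0.0, 0.4]
width: 1.0
```

Run:
```python
from h import *
import pickle
st=r.observe(); im=imaging.grab_frame('wrist'); cv2.imwrite('pics/w10.png',im[:,:,::-1]); pickle.dump(st,open('w10.pkl','wb'))
cp=campose('wrist',st); bgr=im[:,:,::-1].copy()
hsv=cv2.cvtColor(bgr,cv2.COLOR_BGR2HSV); m=np.zeros((400,640),np.uint8)
m[140:290,265:365]=((hsv[:,:,1]<50)&(hsv[:,:,2]>90))[140:290,265:365]
cs,_=cv2.findContours(m,cv2.RETR_EXTERNAL,cv2.CHAIN_APPROX_NONE); c=max(cs,key=cv2.contourArea)
print(cv2.boundingRect(c))
for z in (.045,.052):
    P=np.array([plane(cp,'wrist',u,v,z)[:2] for u,v in c[:,0]],np.float32)
    print(z,cv2.minAreaRect(P*1000))
goal([.580,-.0766,.022],1.49)
```

```text
(283, 171, 65, 96)
0.045 ((581.9959716796875, -76.5265884399414), (40.93557357788086, 65.01708221435547), 83.60334777832031)
0.052 ((579.4027709960938, -76.31458282470703), (39.39495086669922, 62.570247650146484), 83.6033935546875)
translation [ 0.0034 -0.0052  0.2692] delta_rot [0.0004 0.0001 0.0003] clock 12.8 pos [ 0.5811 -0.0775  0.0893] rpy [3.1402e+00 2.0000e-04 1.4908e+00] w 1.0 F [-0.1  0.1  0.3]
```

View pics/w10.png

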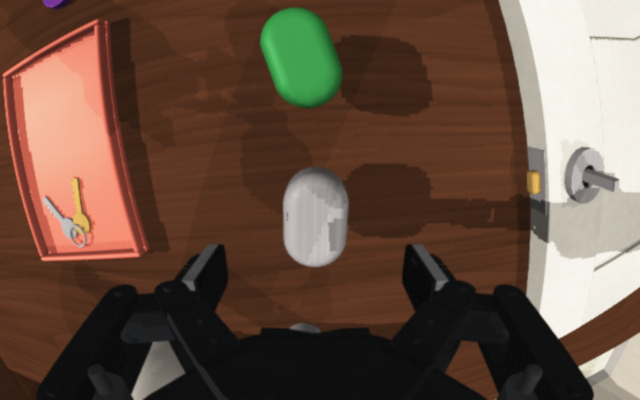

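The knob at (316,218) is aligned with the jaws, so I'll descend and grip.

{"api": "jog_arm", "payload": {"commands": [{"translation": [0.003, -0.005, 0.08], "delta_rot": [0, 0, 0], "fingers": 1}, {"translation": [0.003, -0.005, 0.17], "delta_rot": [0, 0, 0], "fingers": 1}, {"translation": [0.003, -0.005, 0.24], "delta_rot": [0, 0, 0], "fingers": 1}, {"translation": [0.003, -0.005, 0.268], "delta_rot": [0, 0, 0], "fingers": 1}, {"translation": [0.003, -0.005, 0.268], "delta_rot": [0, 0, 0], "fingers": 0.8}, {"translation": [0.003, -0.005, 0.268], "delta_rot": [0, 0, 0], "fingers": 0.6}, {"translation": [0.003, -0.005, 0.268], "delta_rot": [0, 0, 0], "fingers": 0.55}, {"translation": [0.003, -0.005, 0.268], "delta_rot": [0, 0, 0], "fingers": 0.5}], "newtons": 25}}

```text
clock: 13.6
position: [0.5802, -0.0767, 0.0225]
eef_rot: [3.14, 0.0, 1.491]
force: [0.6, 0.4, -0.4]
width: 0.504
```

{"api": "jog_arm", "payload": {"commands": [{"translation": [0, 0, 0], "delta_rot": [0, 0, 0], "fingers": 0.4}, {"translation": [0, 0, 0], "delta_rot": [0, 0, 0], "fingers": 0.3}, {"translation": [0, 0, 0], "delta_rot": [0, 0, 0], "fingers": 0.3}, {"translation": [0, 0, 0], "delta_rot": [0, 0, 0], "fingers": 0.3}, {"translation": [0, 0, 0], "delta_rot": [0, 0, 0], "fingers": 0.3}, {"translation": [0, 0, 0], "delta_rot": [0, 0, 0], "fingers": 0.3}, {"translation": [0, 0, 0], "delta_rot": [0, 0, 0], "fingers": 0.3}, {"translation": [0, 0, 0], "delta_rot": [0, 0, 0], "fingers": 0.3}], "newtons": 60}}

```text
clock: 14.4
position: [0.5802, -0.0768, 0.0226]
eef_rot: [3.14, 0.0, 1.491]
force: [-0.4, -0.0, 5.2]
width: 0.46
```

Run:
```python
from h import *
import pickle
st=r.observe(); im=imaging.grab_frame('wrist'); cv2.imwrite('pics/w11.png',im[:,:,::-1]); pickle.dump(st,open('w11.pkl','wb'))
goal([.5672,.163,.14],1.742)
im=imaging.grab_frame('side');cv2.imwrite('pics/s11.png',cv2.resize(im[130:250,230:390,::-1],None,fx=4,fy=4))
```

```text
translation [ 0.9516 -0.1276 -0.4702] delta_rot [ 0.0006  0.0002 -0.0799] clock 14.45 pos [ 0.5802 -0.0768  0.0226] rpy [3.1398e+00 5.0000e-04 1.4909e+00] w 0.46 F [-1.1 -0.   5.5]
```

View pics/w11.png

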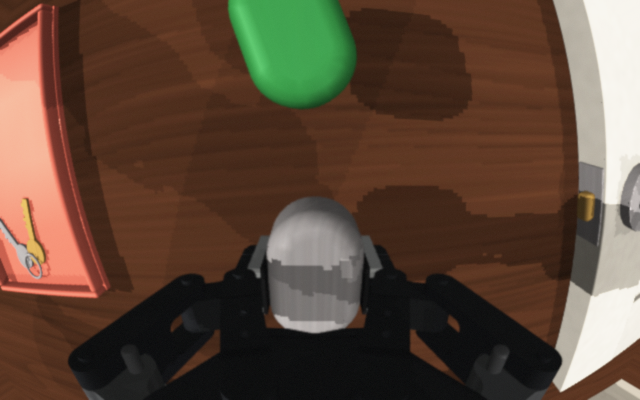

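View pics/s11.png

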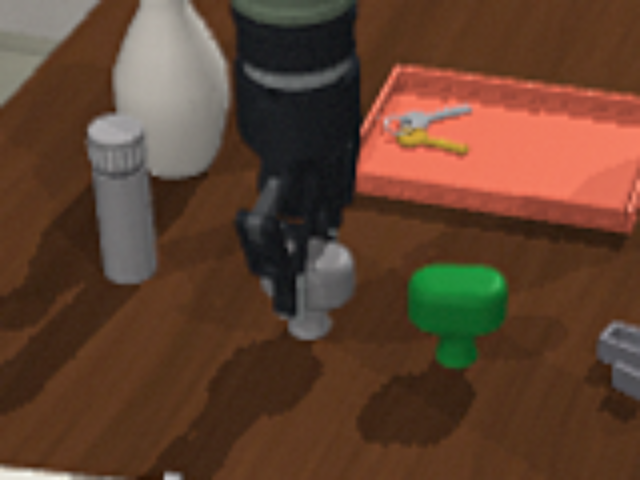

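Grip is good: width 0.46 is 39 mm across the flats. From the earlier pictures I'll refine where the knob axis lies along tool y.

Run:
```python
from h import *
import pickle
for n,roi in(('w9',(135,245,275,365)),('w10',(140,290,265,365)),('w11',(190,340,262,366))):
    st=pickle.load(open(n+'.pkl','rb')); im=cv2.imread(f'pics/{n}.png'); cp=campose('wrist',st)
    hsv=cv2.cvtColor(im,cv2.COLOR_BGR2HSV); m=np.zeros((400,640),np.uint8); a,b,c_,d=roi
    m[a:b,c_:d]=((hsv[:,:,1]<50)&(hsv[:,:,2]>80))[a:b,c_:d]
    cs,_=cv2.findContours(m,cv2.RETR_EXTERNAL,cv2.CHAIN_APPROX_NONE); c=max(cs,key=cv2.contourArea)[:,0]
    u,v,w,h=cv2.boundingRect(c); print(n,u,v,w,h)
    um=np.median(c[np.abs(c[:,1]-v)<2][:,0]); uf=np.median(c[np.abs(c[:,1]-(v+h-1))<2][:,0])
    near=plane(cp,'wrist',um,v-.5,.034); 
    far=plane(cp,'wrist',uf,v+h-.5,.0549)
    # fillet tangent
    dx=far[0]-cp[2][0]; t=np.arctan2(dx,cp[2][2]-.055); far=plane(cp,'wrist',uf,v+h-.5,.052+.008*np.sin(t)); fx=far[0]+.008*(1-np.cos(t))
    print(near,far,fx,'len',fx-near[0],'ctr x',(fx+near[0])/2,'tcp x',st['position'][0])
```

```text
w9 293 151 51 74
[ 0.54945263 -0.07965096  0.034     ] [ 0.6093461  -0.07685214  0.05484289] 0.6098682683310052 len 0.060415642874203423 ctr x 0.5796604468939035 tcp x 0.5843584659338769
w10 283 169 66 98
[ 0.54931984 -0.08031088  0.034     ] [ 0.60877923 -0.07890001  0.05583695] 0.609759412125745 len 0.060439572643793626 ctr x 0.5795396258038482 tcp x 0.5812995288842069
w11 266 199 97 134
[ 0.54912203 -0.07886848  0.034     ] [ 0.60445564 -0.07779267  0.05723584] 0.6064070057711346 len 0.0572849787933577 ctr x 0.5777645163744558 tcp x 0.5802088509755423
```

{"api": "jog_arm", "payload": {"commands": [{"translation": [0, 0, -0.1], "delta_rot": [0, 0, 0], "fingers": 0.3}, {"translation": [0, 0, -0.25], "delta_rot": [0, 0, 0], "fingers": 0.3}, {"translation": [0.05, 0, -0.42], "delta_rot": [0, 0, -0.02], "fingers": 0.3}, {"translation": [0.2, -0.03, -0.47], "delta_rot": [0, 0, -0.05], "fingers": 0.3}, {"translation": [0.37, -0.06, -0.47], "delta_rot": [0, 0, -0.08], "fingers": 0.3}, {"translation": [0.54, -0.08, -0.47], "delta_rot": [0, 0, -0.08], "fingers": 0.3}, {"translation": [0.7, -0.11, -0.47], "delta_rot": [0, 0, -0.08], "fingers": 0.3}, {"translation": [0.83, -0.125, -0.47], "delta_rot": [0, 0, -0.08], "fingers": 0.3}]}}

```text
clock: 15.3
position: [0.5636, 0.1351, 0.1387]
eef_rot: [-3.14, -0.001, 1.743]
force: [0.4, 0.5, -2.6]
width: 0.455
```

{"api": "jog_arm", "payload": {"commands": [{"translation": [0, 0, 0], "delta_rot": [0, 0, 0], "fingers": 0.3}, {"translation": [0, 0, 0], "delta_rot": [0, 0, 0], "fingers": 0.3}, {"translation": [0, 0, 0], "delta_rot": [0, 0, 0], "fingers": 0.3}, {"translation": [0, 0, 0], "delta_rot": [0, 0, 0], "fingers": 0.3}, {"translation": [0, 0, 0], "delta_rot": [0, 0, 0], "fingers": 0.3}, {"translation": [0, 0, 0], "delta_rot": [0, 0, 0], "fingers": 0.3}, {"translation": [0, 0, 0], "delta_rot": [0, 0, 0], "fingers": 0.3}, {"translation": [0, 0, 0], "delta_rot": [0, 0, 0], "fingers": 0.3}]}}

```text
clock: 16.1
position: [0.5649, 0.1326, 0.1391]
eef_rot: [3.142, 0.0, 1.742]
force: [1.0, 0.3, -2.6]
width: 0.46
```

Run:
```python
from h import *
import pickle
st=r.observe(); im=imaging.grab_frame('wrist'); cv2.imwrite('pics/w12.png',im[:,:,::-1]); pickle.dump(st,open('w12.pkl','wb'))
goal([.568,.162,.125],1.742)
im=imaging.grab_frame('side');cv2.imwrite('pics/s12.png',cv2.resize(im[180:320,200:360,::-1],None,fx=4,fy=4))
```

```text
translation [0.1133 0.0324 0.0562] delta_rot [ 0.  0. -0.] clock 16.15 pos [0.5649 0.1327 0.139 ] rpy [3.1416 0.     1.742 ] w 0.457 F [-0.6 -0.2 -2.3]
```

View pics/w12.png

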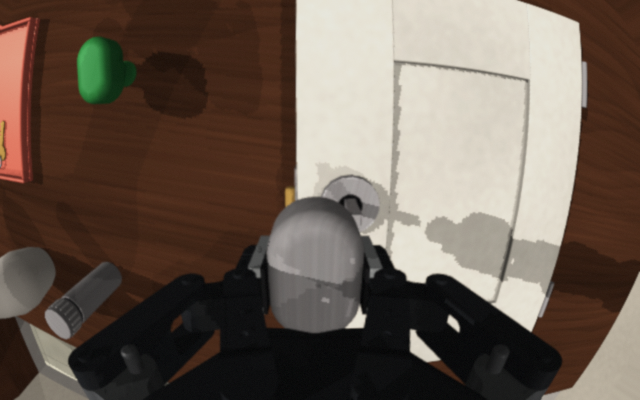

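View pics/s12.png

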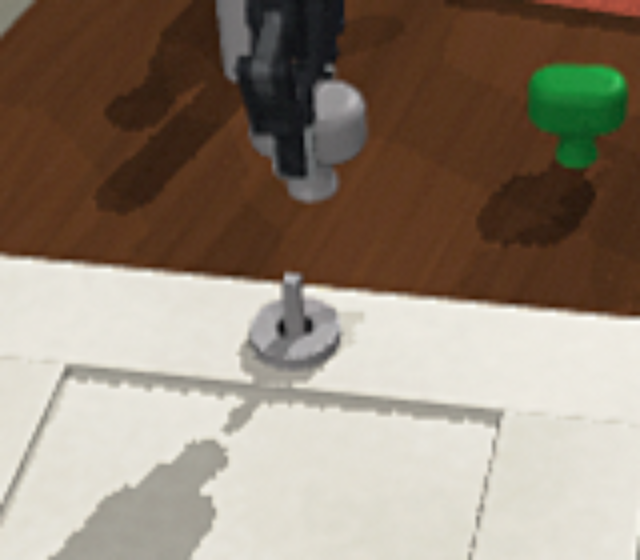

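{"api": "jog_arm", "payload": {"commands": [{"translation": [0.06, 0.016, 0.03], "delta_rot": [0, 0, 0], "fingers": 0.3}, {"translation": [0.113, 0.032, 0.056], "delta_rot": [0, 0, 0], "fingers": 0.3}, {"translation": [0.113, 0.032, 0.08], "delta_rot": [0, 0, 0], "fingers": 0.3}, {"translation": [0.113, 0.032, 0.08], "delta_rot": [0, 0, 0], "fingers": 0.3}, {"translation": [0.113, 0.032, 0.08], "delta_rot": [0, 0, 0], "fingers": 0.3}, {"translation": [0.113, 0.032, 0.08], "delta_rot": [0, 0, 0], "fingers": 0.3}, {"translation": [0.113, 0.032, 0.08], "delta_rot": [0, 0, 0], "fingers": 0.3}, {"translation": [0.113, 0.032, 0.08], "delta_rot": [0, 0, 0], "fingers": 0.3}]}}

```text
clock: 17.0
position: [0.5681, 0.1618, 0.1193]
eef_rot: [3.141, 0.0, 1.742]
force: [-0.2, -0.9, -2.1]
width: 0.457
```

Run:
```python
from h import *
import pickle
goal([.568,.162,.10],1.742)
im=imaging.grab_frame('side');cv2.imwrite('pics/s13.png',cv2.resize(im[210:290,230:330,::-1],None,fx=7,fy=7,interpolation=cv2.INTER_CUBIC))
s=campose('side')
for p in ([.5672,.163,.0745],[.5672,.163,.04]): print((proj(s,'side',p)-[230,210])*7)
```

```text
translation [ 0.0008 -0.0003  0.0774] delta_rot [ 0.0002  0.     -0.0001] clock 17.0 pos [0.5681 0.1618 0.1193] rpy [3.1411 0.     1.7417] w 0.457 F [-0.2 -0.9 -2.1]
[290.44952399 275.13802406]
[298.70468795 357.95372996]
```

View pics/s13.png

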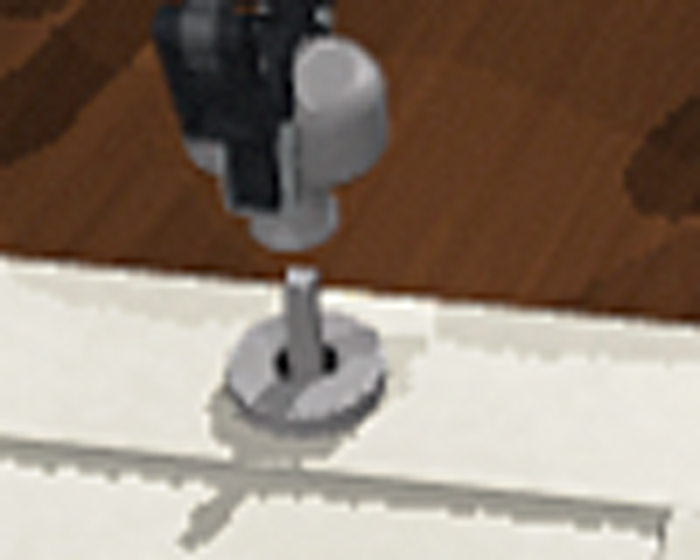

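In the side view the foot is centred at 293.5 where about 296.7 is expected, so the knob sits roughly 0.7 mm too far in +x. I'll shift by that much and lower slowly onto the spindle.

{"api": "jog_arm", "payload": {"commands": [{"translation": [0.001, -0.003, 0.02], "delta_rot": [0, 0, 0], "fingers": 0.3}, {"translation": [0.001, -0.003, 0.04], "delta_rot": [0, 0, 0], "fingers": 0.3}, {"translation": [0.001, -0.003, 0.06], "delta_rot": [0, 0, 0], "fingers": 0.3}, {"translation": [0.001, -0.003, 0.07], "delta_rot": [0, 0, 0], "fingers": 0.3}, {"translation": [0.001, -0.003, 0.08], "delta_rot": [0, 0, 0], "fingers": 0.3}, {"translation": [0.001, -0.003, 0.088], "delta_rot": [0, 0, 0], "fingers": 0.3}, {"translation": [0.001, -0.003, 0.096], "delta_rot": [0, 0, 0], "fingers": 0.3}, {"translation": [0.001, -0.003, 0.1], "delta_rot": [0, 0, 0], "fingers": 0.3}]}}

```text
clock: 17.85
position: [0.5672, 0.1622, 0.0939]
eef_rot: [3.141, -0.0, 1.742]
force: [1.0, -0.2, -1.9]
width: 0.458
```

Run:
```python
from h import *
goal([.568,.162,.0626],1.742)
im=imaging.grab_frame('side');cv2.imwrite('pics/s14.png',cv2.resize(im[210:290,230:330,::-1],None,fx=7,fy=7,interpolation=cv2.INTER_CUBIC))
goal([.568,.162,.0626],1.742)
```

```text
translation [-0.0015  0.0029  0.1253] delta_rot [ 0.0001 -0.      0.0001] clock 17.85 pos [0.5672 0.1622 0.0939] rpy [ 3.1414 -0.      1.7423] w 0.458 F [ 1.  -0.2 -1.9]
translation [-0.0013  0.0032  0.125 ] delta_rot [ 0.     -0.      0.0001] clock 17.9 pos [0.5672 0.1622 0.0938] rpy [ 3.1415e+00 -1.0000e-04  1.7422e+00] w 0.459 F [-0.4 -0.5 -1.7]
```

View pics/s14.png

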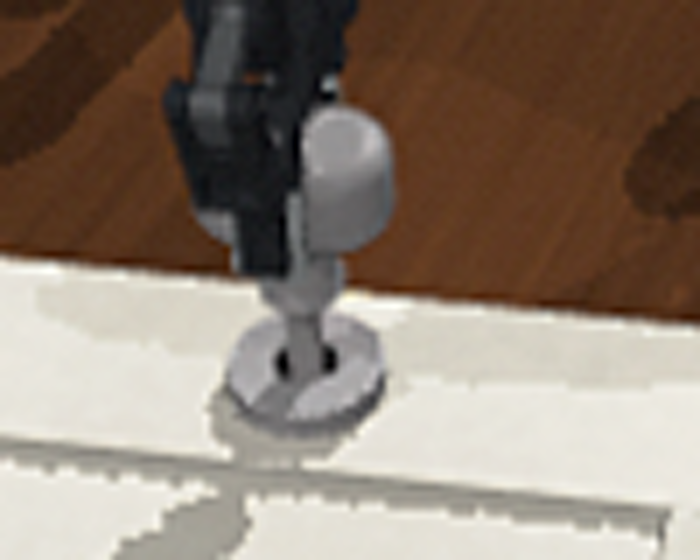

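The foot is now below the tip height with no contact force, so the spindle has entered the bore. I'll continue down.

{"api": "jog_arm", "payload": {"commands": [{"translation": [0, 0, 0.01], "delta_rot": [0, 0, 0], "fingers": 0.3}, {"translation": [0, 0, 0.02], "delta_rot": [0, 0, 0], "fingers": 0.3}, {"translation": [0, 0, 0.03], "delta_rot": [0, 0, 0], "fingers": 0.3}, {"translation": [0, 0, 0.04], "delta_rot": [0, 0, 0], "fingers": 0.3}, {"translation": [0, 0, 0.05], "delta_rot": [0, 0, 0], "fingers": 0.3}, {"translation": [0, 0, 0.06], "delta_rot": [0, 0, 0], "fingers": 0.3}, {"translation": [0, 0, 0.07], "delta_rot": [0, 0, 0], "fingers": 0.3}, {"translation": [0, 0, 0.08], "delta_rot": [0, 0, 0], "fingers": 0.3}]}}

```text
clock: 18.7
position: [0.5672, 0.1622, 0.0739]
eef_rot: [3.141, -0.0, 1.742]
force: [-0.2, 1.0, -1.3]
width: 0.457
```

Run:
```python
from h import *
goal([.567,.162,.0626],1.742)
```

```text
translation [-0.0008 -0.001   0.0451] delta_rot [ 0.0001 -0.      0.0001] clock 18.7 pos [0.5672 0.1622 0.0739] rpy [ 3.1414e+00 -1.0000e-04  1.7422e+00] w 0.457 F [-0.2  1.  -1.3]
```

{"api": "jog_arm", "payload": {"commands": [{"translation": [0, 0, 0.008], "delta_rot": [0, 0, 0], "fingers": 0.3}, {"translation": [0, 0, 0.014], "delta_rot": [0, 0, 0], "fingers": 0.3}, {"translation": [0, 0, 0.02], "delta_rot": [0, 0, 0], "fingers": 0.3}, {"translation": [0, 0, 0.026], "delta_rot": [0, 0, 0], "fingers": 0.3}, {"translation": [0, 0, 0.032], "delta_rot": [0, 0, 0], "fingers": 0.3}, {"translation": [0, 0, 0.038], "delta_rot": [0, 0, 0], "fingers": 0.3}, {"translation": [0, 0, 0.044], "delta_rot": [0, 0, 0], "fingers": 0.3}, {"translation": [0, 0, 0.046], "delta_rot": [0, 0, 0], "fingers": 0.3}]}}

```text
clock: 19.5
position: [0.5674, 0.1622, 0.0637]
eef_rot: [3.141, 0.0, 1.742]
force: [-3.7, 0.2, 8.9]
width: 0.462
```

Run:
```python
from h import *
goal([.567,.162,.0626],1.742)
im=imaging.grab_frame('side');cv2.imwrite('pics/s15.png',cv2.resize(im[210:290,230:330,::-1],None,fx=7,fy=7,interpolation=cv2.INTER_CUBIC))
goal([.567,.162,.0626],1.742)
```

```text
translation [-0.0007 -0.0016  0.0044] delta_rot [0.0003 0.     0.0001] clock 19.5 pos [0.5674 0.1622 0.0637] rpy [3.1406e+00 1.0000e-04 1.7423e+00] w 0.462 F [-3.7  0.2  8.9]
translation [-0.0008 -0.0017  0.0044] delta_rot [0.0003 0.     0.0001] clock 19.55 pos [0.5674 0.1623 0.0637] rpy [3.1405 0.     1.7423] w 0.458 F [-1.6 -0.3  6.7]
```

View pics/s15.png

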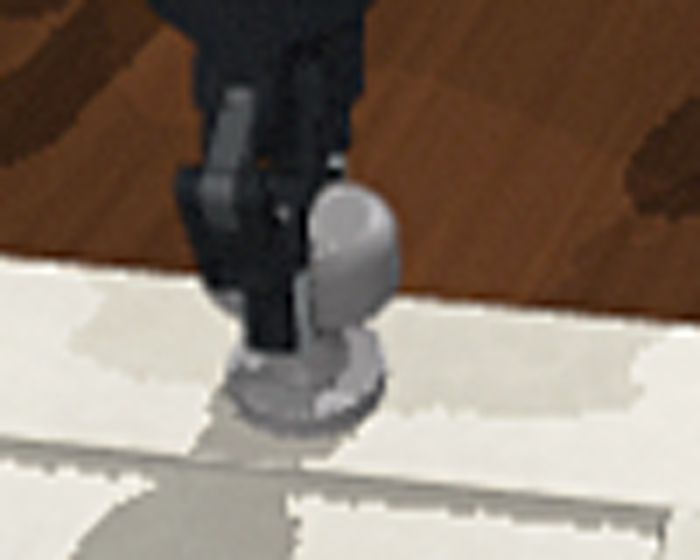

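The push is only about 9 N and the knob is still about 1 mm off home. I'll press further.

{"api": "jog_arm", "payload": {"commands": [{"translation": [0, 0, 0.004], "delta_rot": [0, 0, 0], "fingers": 0.3}, {"translation": [0, 0, 0.008], "delta_rot": [0, 0, 0], "fingers": 0.3}, {"translation": [0, 0, 0.012], "delta_rot": [0, 0, 0], "fingers": 0.3}, {"translation": [0, 0, 0.016], "delta_rot": [0, 0, 0], "fingers": 0.3}, {"translation": [0, 0, 0.018], "delta_rot": [0, 0, 0], "fingers": 0.3}, {"translation": [0, 0, 0.018], "delta_rot": [0, 0, 0], "fingers": 0.3}, {"translation": [0, 0, 0.018], "delta_rot": [0, 0, 0], "fingers": 0.3}, {"translation": [0, 0, 0.018], "delta_rot": [0, 0, 0], "fingers": 0.3}], "newtons": 80}}

```text
clock: 20.35
position: [0.5677, 0.1623, 0.0623]
eef_rot: [3.139, 0.0, 1.742]
force: [-9.5, -1.7, 29.3]
width: 0.454
```

Run:
```python
from h import *
goal([.567,.162,.0626],1.742)
```

```text
translation [-0.0008 -0.0031 -0.0011] delta_rot [0.0009 0.0001 0.0001] clock 20.35 pos [0.5677 0.1623 0.0623] rpy [3.1387e+00 3.0000e-04 1.7424e+00] w 0.454 F [-9.5 -1.7 29.3]
```

The knob is home: z 0.0623 against 0.0626 expected, and the force rose sharply to 29 N. I'll ease off, release and retreat.

{"api": "jog_arm", "payload": {"commands": [{"translation": [0, 0, -0.008], "delta_rot": [0, 0, 0], "fingers": 0.3}, {"translation": [0, 0, -0.012], "delta_rot": [0, 0, 0], "fingers": 0.5}, {"translation": [0, 0, -0.012], "delta_rot": [0, 0, 0], "fingers": 0.7}, {"translation": [0, 0, -0.012], "delta_rot": [0, 0, 0], "fingers": 0.9}, {"translation": [0, 0, -0.012], "delta_rot": [0, 0, 0], "fingers": 1}, {"translation": [0, 0, -0.05], "delta_rot": [0, 0, 0], "fingers": 1}, {"translation": [0, 0, -0.2], "delta_rot": [0, 0, 0], "fingers": 1}, {"translation": [0, 0, -0.4], "delta_rot": [0, 0, 0], "fingers": 1}]}}

```text
clock: 21.15
position: [0.565, 0.1618, 0.157]
eef_rot: [-3.136, -0.0, 1.742]
force: [1.7, 0.1, 1.1]
width: 0.998
```

{"api": "jog_arm", "payload": {"commands": [{"translation": [0, 0.0, -0.1], "delta_rot": [0, 0, 0], "fingers": 1}, {"translation": [0, 0.05, -0.1], "delta_rot": [0, 0, 0], "fingers": 1}, {"translation": [0, 0.1, -0.1], "delta_rot": [0, 0, 0], "fingers": 1}, {"translation": [0, 0.1, -0.1], "delta_rot": [0, 0, 0], "fingers": 1}, {"translation": [0, 0.1, -0.1], "delta_rot": [0, 0, 0], "fingers": 1}, {"translation": [0, 0.1, -0.1], "delta_rot": [0, 0, 0], "fingers": 1}, {"translation": [0, 0.1, -0.1], "delta_rot": [0, 0, 0], "fingers": 1}, {"translation": [0, 0.1, -0.1], "delta_rot": [0, 0, 0], "fingers": 1}]}}

```text
clock: 21.95
position: [0.5913, 0.1664, 0.183]
eef_rot: [-3.141, -0.0, 1.742]
force: [-0.0, -0.2, -0.2]
width: 0.998
```

Run:
```python
from h import *
import pickle
st=r.observe(); im=imaging.grab_frame('wrist'); cv2.imwrite('pics/w16.png',im[:,:,::-1]); pickle.dump(st,open('w16.pkl','wb'))
goal([.567,.162,.0626],1.742,st)
im=imaging.grab_frame('side');cv2.imwrite('pics/s16.png',cv2.resize(im[210:290,230:330,::-1],None,fx=7,fy=7,interpolation=cv2.INTER_CUBIC))
s=campose('side'); print([np.round((proj(s,'side',[.567,.163,z])-[230,210])*7) for z in(.04,.10)])
cp=campose('wrist',st); bgr=cv2.imread('pics/w16.png'); print([proj(cp,'wrist',[.567,.163,z]).round(1) for z in (.04,.1)])
```

```text
translation [-0.0008 -0.0985  0.4815] delta_rot [-0.0002 -0.      0.0001] clock 21.95 pos [0.5913 0.1664 0.183 ] rpy [-3.1411 -0.      1.7423] w 0.998 F [-0.  -0.2 -0.2]
[array([299., 358.]), array([285., 212.])]
[array([314.9, 158.9]), array([314.8, 171.1])]
```

View pics/w16.png

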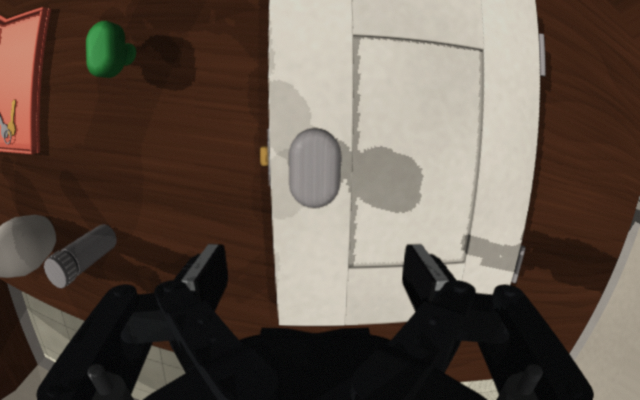

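View pics/s16.png

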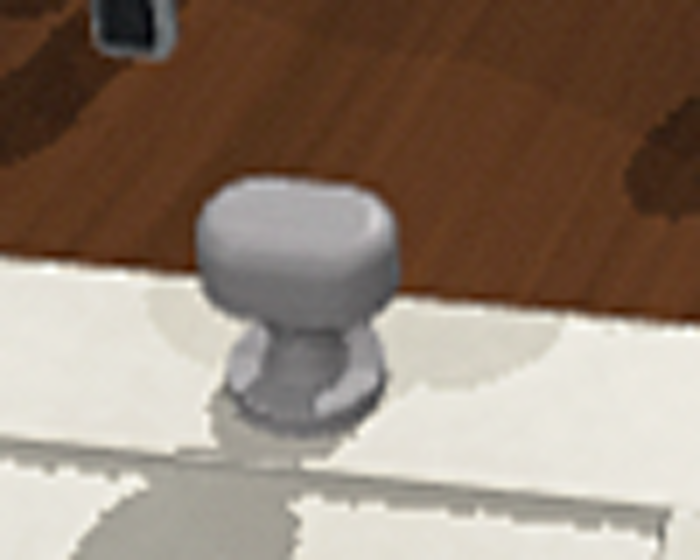

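Run:
```python
from h import *
import pickle
st=pickle.load(open('w16.pkl','rb')); im=cv2.imread('pics/w16.png'); cp=campose('wrist',st)
g=im.max(2); m=np.zeros((400,640),np.uint8); m[120:215,280:345]=((g<185)&(g>100))[120:215,280:345]
m=cv2.morphologyEx(m,cv2.MORPH_OPEN,np.ones((5,5)))
hsv=cv2.cvtColor(im,cv2.COLOR_BGR2HSV)
cs,_=cv2.findContours(m,cv2.RETR_EXTERNAL,cv2.CHAIN_APPROX_NONE); c=max(cs,key=cv2.contourArea)
print(cv2.boundingRect(c))
u,v,w,h=289,128,53,80
L=plane(cp,'wrist',289,168,.092);Rr=plane(cp,'wrist',341.5,168,.092);print('width',np.linalg.norm(L-Rr),'mid',(L+Rr)/2)
near=plane(cp,'wrist',315,127.5,.074); far=plane(cp,'wrist',315,208,.095); print(near,far,(near+far)/2,np.linalg.norm((near-far)[:2]))
P=np.array([plane(cp,'wrist',a,b,.09)[:2] for a,b in c[:,0]],np.float32);print(cv2.minAreaRect(P*1000))
im=imaging.grab_frame('top');cv2.imwrite('pics/t16.png',im[:,:,::-1])
```

```text
(280, 128, 57, 81)
width 0.04012468565152606 mid [0.56603333 0.16315841 0.092     ]
[0.53658581 0.15786728 0.074     ] [0.59668839 0.16827135 0.095     ] [0.5666371  0.16306931 0.0845    ] 0.06099643118545996
((568.1349487304688, 158.0243377685547), (63.198402404785156, 42.84400177001953), 10.617450714111328)
```

View pics/t16.png

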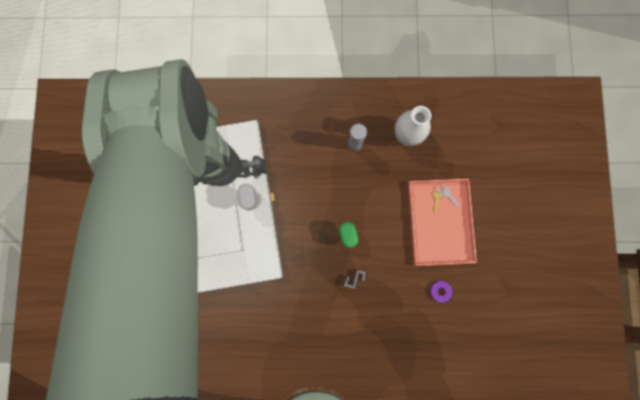

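The knob is centred at about (0.5666, 0.1631), within 1 mm of the spindle. Its apparent width at the home height is 40.1 mm, which fits the given 40 mm. In the top view the vase, tube, hook and keys haven't moved, so I'm handing in.

```bash
python3 -c "
from workcell import r
print(r.hand_in()); s=r.observe(); print(s['clock'],s['force'])"
```

```text
the job is handed in; nothing more can be done
None
the job is handed in; nothing more can be done
```

I set the chrome rose from the tray over the base plate, then fitted the chrome knob on the spindle, pressed it home, released it and backed the arm clear. I handed in at about 22 s of the 58 s; no verdict was reported.

- **Rose:** it sat within about 0.5 mm of the spindle's axis, and its contact height matched the seated position.
- **Knob:** it stopped at the expected home height to within 0.3 mm, and the push force rose to 29 N with the foot on the rose. Its centre measured about 1 mm from the spindle's axis, and its long side lies along the door's long edge. I judged the home height from the arm's position and one wrist view only; I did not press the top again after release.
- **Other things:** the vase, tube, hook, keys, green knob and purple ring looked unmoved in the last top view.
- **Checks that disagreed:** the wrist camera placed the held rose about 1.1 mm off the fingers' centre line, which I allowed for. The side view suggested a shift of about 0.7 mm before the knob went on, which I applied. The last automatic outline of the knob also took in shadow, and its centre came out about 5 mm off. I relied on the edge readings instead.

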